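# Set up a beam loading test

### The job

Set up the beam loading test: stand one copper block on each of the two fixed steel foot plates, centred on it and lined up with the outline scribed there, and lay the grey sensor box flat on the bench midway between the plates, with its long side at right angles to the line that joins them. Then lay the aluminium bar across the tops of both blocks, centred over them, and stand the steel weight upright on the bar, over the middle of the box. Either block may go on either plate; leave the solder reel, the flanged sleeve and the folded hex keys where they are.

Things in the scene. Friction and masses are not known exactly. Their poses are not given: they have to be found in the camera images.
- foot_left_top (a point): fixed dark steel foot plate 76 (its x) x 56 (its y) x 8 mm with an outline 49 x 30 mm scribed round its middle; the one on the left; point: middle of its upper face, 8 mm above the bench. The other plate lies 170 mm from it (centre to centre) along its -y axis, parallel to it. Block on top: long side (44 mm) along the plate's x
- foot_right_top (a point): fixed dark steel foot plate 76 (its x) x 56 (its y) x 8 mm with an outline 49 x 30 mm scribed round its middle; the one on the right, parallel to the left one, which lies 170 mm away along its +y axis; point: middle of its upper face, 8 mm above the bench
- block_a_mid (a point): copper block (the two are alike) with two slotted screw heads on its -x face, 0.3 kg; the block proper is 20 mm (its x) x 44 mm (its y) x 34 mm high, the screw heads stand out 4 mm beyond the -x face (24 mm over all, nothing solid to grip); point: centre of the block proper, 17 mm above its underside; stands upright (z up)
- block_b_mid (a point): copper block (the two are alike) with two slotted screw heads on its -x face, 0.3 kg; the block proper is 20 mm (its x) x 44 mm (its y) x 34 mm high, the screw heads stand out 4 mm beyond the -x face (24 mm over all, nothing solid to grip); point: centre of the block proper, 17 mm above its underside; stands upright (z up)
- sensor_box_mid (a point): small grey plastic box with lid screws, 0.12 kg: 56 mm (its x) x 83 mm (its y) x 30 mm high, with a black cable gland that stands out 11 mm from its -y end; either end may point either way; point: centre of the box without gland, 15 mm above its underside; lies flat (z up)
- bar_mid (a point): drilled aluminium channel bar, 22 mm (its x) x 223 mm (its y) x 23 mm high, 0.19 kg, walls 3 mm, the closed flat side up, open below; point: its centre, 11.5 mm above its underside; lies flat (z up). On the blocks its underside is 42 mm above the bench
- weight_mid (a point): round machined steel weight with a knob, 0.4 to 0.6 kg, 42 mm across, 56 mm high: body up to 39 mm, above it a narrow neck and a knob 20 mm across that ends at 56 mm; point: on its axis, 28 mm above its underside; stands upright (z up)
- reel_mid (a point): bystander: reel of solder standing on its flange, 62 mm across, 45 mm high; point: its centre
- sleeve_mid (a point): bystander: steel flanged sleeve standing on its flange, 52 mm across, 38 mm high; point: its centre
- keys_mid (a point): bystander: folded set of hex keys lying flat, red and steel, 22 x 92 x 22 mm, long along its y; point: its centre
Not all that is in view belongs to the job. Leave any blue look-alike of the part that bears block_a_mid alone.

How it is judged:
By the outcome, as a careful person would: the job done as asked, in the order asked, and still so for the second after the job is handed in, with the robot touching nothing.
It also fails if it takes over 120 s, if anything falls off the work surface, if the arm or the gripper's body presses on something with over 40 N, if the wrist force passes 120 N, or if a joint passes its speed limit or range.

### The arm

A 6-joint arm with a two-finger parallel gripper is mounted at the origin on a cart in front of the work surface, level with it; the furniture and walls round the work are solid. World frame = base frame: x ahead of the robot, y to its left, z up, the work surface at z = 0. Lengths are in mm, angles in degrees, forces in N, time in s.
With the tool pointing down it reaches from about 300 to 850 mm from the base axis. Payload 4.2 kg.
Tool frame: the origin (TCP) lies on the centre line of the jaws, within the pads' length; the fingertips stand 14 mm ahead of it and the grasp point (between the pads) lies 5 mm behind it; z points along the fingers, y is the line along which they close (so a half turn about z gives the same grasp; the last joint's range is limited). The gripper opens to 91 mm and grips with 3 to 60 N. Pads are 32 mm wide; open, the fingers measure 118 mm over their backs; the gripper's body (76 mm by 178 mm) begins 60 mm behind the grasp point.
Start: joints at [-67.895, 18.312, 89.639, -0, 72.044, -1.146], TCP at [226.988, -528.316, 227.976] pointing down, gripper open.
Joint ranges: [-177.97, 177.97], [-48.28, 115.42], [12.27, 149.76], [-77.06, 257.06], [2.81, 150.46], [-146.56, 146.56]. Speed limits (degrees/s): [147.25, 147.25, 180, 180, 180, 180].

### API

Orientations are given as [roll, pitch, yaw] about the fixed x, y, z axes, in that order (R = Rz(yaw) Ry(pitch) Rx(roll)).
In Python, from workcell import env gives the robot as it stands.
- The arm moves only by the tool arm_command, never from a script. Its argument "motion" is a list of rows, each an object with "offset": the shift along the tool's x, y, z in m, a list of three; "spin": the turn about the tool's z in rad. In form: [{"offset": [tx, ty, tz], "spin": spin}, ...]. A call has 1 to 5 rows; each row shifts and turns the commanded pose from where the row before left it, along the tool's axes as they then stand; what a row does not reach is not made up. A row lasts 1/8 s, in which the tool goes at most 62.5 mm and 10.7 degrees, less where a joint would pass 70% of its speed; a pose out of reach is approached as far as the arm can. A call with a gripper value outside its range is refused whole. "jaw" is the finger opening in m, from 0 to 0.0912, set as the call begins (left out, the last holds). The fingers move at their own pace and stop on an object; "newtons" is the grip in N (left out, the last holds). Time passes only in rows, so rows that do not move let the fingers close. It gives the time, the measured TCP pose, the force, the opening and the grip force at its end, in the units of the state.
- env.state(): the state, without advancing time (a new reading comes with each control period).
- env.grab_frame(name): name is "scene" or "side" or "wrist"; returns (picture, depth): 420x560x3 uint8, blue, green, red; 420x560 float32, mm along the optical axis (not along the pixel's ray), 0 where there is no reading.
- env.camera_model(name): a dict with "fx", "fy", "cx", "cy" (pixels), "eye" and "rotation" of the camera in the world; the wrist camera has in their place "hand_eye" (4x4, takes a point from camera to tool coordinates, whose origin is the TCP and whose axes are the flange's). Camera axes: x right, y down, z forward; pixel columns grow to the right and rows downward; lengths in mm; the calibration is good to about 2 mm. The wrist camera is an equidistant fisheye: a pixel r from the principal point sees the ray r / f radians off the axis. A picture is of the moment at which its call begins: read the wrist's pose just before it. camera_model takes no time and is no camera call.
- env.job_done(): hands the job in; it is judged then, once.
Trained networks look in the newest picture that a camera, given by its name, has taken for a name from the list of things; names that differ only in an ending like _2 or _b are one class to them, and where a whole thing is asked for, a point or a joint stands for the part that bears it (a point fixed in the world has none). Each returns a list of dicts, best first, with "score" (0 to 1); they miss things now and then, are a little off and sometimes report something else, mostly with a low value. They report only what shows in the picture. A call takes as long as a camera call. They do not tell look-alikes from the thing itself.
- env.boxes_of(camera, target): "bbox" ([left, top, right, bottom] in pixels, round what is visible of it).
- env.pinpoint(camera, target): "location" ([column, row] in pixels: a listed point, or the origin of a listed thing).
The state is a dict: "time_s": time; "qpos": joint angles; "qvel": joint speeds; "effort": joint torques, N m; "ee_pos": TCP position; "ee_rot": TCP orientation; "force": force on the tool from outside, world axes, zero at the start; "torque": the same for the moment, N m; "gripper_width": finger opening in mm; "gripper_force": force on a finger pad.
Only numpy, scipy, OpenCV 4.12 (cv2) and the standard library are available. Lean on these libraries where they do the work, as an engineer would, in place of code of your own. Each camera call takes 0.05 s, during which the arm holds its last target. There are 200 camera calls.

## Working session

There is one attempt and no reset: what is moved stays moved. The work goes in short steps, Python scripts to look and compute and a tool call to move; the robot and the scene stay as the last step left them, time stands still between calls to the robot, and variables do not carry over. Pictures are saved under pics/ and viewed, at most 14 in all, crops included, and the job is handed in when it is done.

Besides the shell and the picture viewer there is one more tool, called after "Call:" as name(argument=value, ...) on one line, values as JSON. arm_command: Moves the arm, as the interface text tells. Its arguments: {"type":"object","properties":{"motion":{"type":"array"},"jaw":{"type":"number"},"newtons":{"type":"number"}},"required":["motion"]}

```bash
mkdir -p pics; ls; python3 - <<'E'
from workcell import env
import cv2
print(env.state())
for c in ["scene","side"]:
    p,d=env.grab_frame(c); cv2.imwrite(f"pics/{c}0.png",p)
    print(c,env.camera_model(c))
print(env.camera_model("wrist"))
E
```

```text
pics
{'time_s': 0.0, 'qpos': array([-6.78960667e+01,  1.83508710e+01,  8.97080036e+01, -8.59879634e-04,
        7.20415396e+01, -1.14645329e+00]), 'qvel': array([-0.04275373,  0.00024734, -0.0813766 , -0.00015609,  0.0698257 ,
        0.01566621]), 'effort': array([-1.40004140e-03, -4.12478507e+01, -2.31973082e+01,  7.22318399e-02,
        4.56927123e-02, -1.72741925e-04]), 'ee_pos': array([ 226.79099065, -527.85937964,  227.11713949]), 'ee_rot': array([-1.79899590e+02, -1.19173432e-03,  2.32506514e+01]), 'force': array([ 0.05627603, -0.8395064 , -0.46578762]), 'torque': array([ 0.005105  , -0.0576772 ,  0.01911589]), 'gripper_force': 0.0, 'gripper_width': 91.07325602154091}
scene {'fx': 381.0948821434137, 'fy': 381.0948821434137, 'cx': 282.0489276024853, 'cy': 211.72266529423325, 'eye': array([-210.36825169,  555.17779854,  532.35939467]), 'rotation': array([-116.94335126,   -0.16763169, -116.99328088])}
side {'fx': 441.52401578067713, 'fy': 441.52401578067713, 'cx': 282.5487581170524, 'cy': 212.94077521234775, 'eye': array([ 58.88858608, 142.89311433, 788.06892558]), 'rotation': array([-143.08311123,   -0.32941509,  -90.5067065 ])}
{'fx': 325.19226210127806, 'fy': 325.19226210127806, 'cx': 273.8929168106272, 'cy': 211.29711962347798, 'hand_eye': array([[-6.40533337e-04, -9.60497437e-01, -2.78288094e-01,
         7.87978251e+01],
       [ 9.99999345e-01, -3.51209282e-04, -1.08950871e-03,
         2.25921006e-01],
       [ 9.48732959e-04, -2.78288610e-01,  9.60497033e-01,
        -1.57245662e+02],
       [ 0.00000000e+00,  0.00000000e+00,  0.00000000e+00,
         1.00000000e+00]])}
```

View pics/scene0.png

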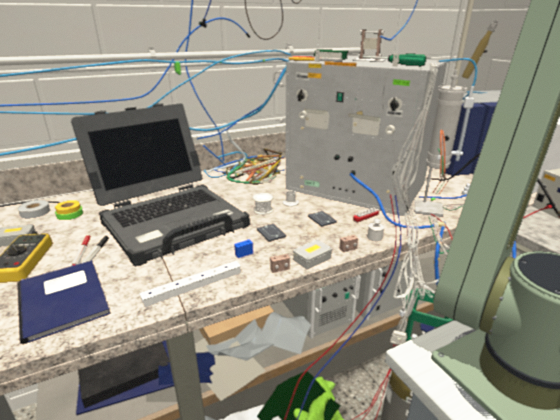

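View pics/side0.png

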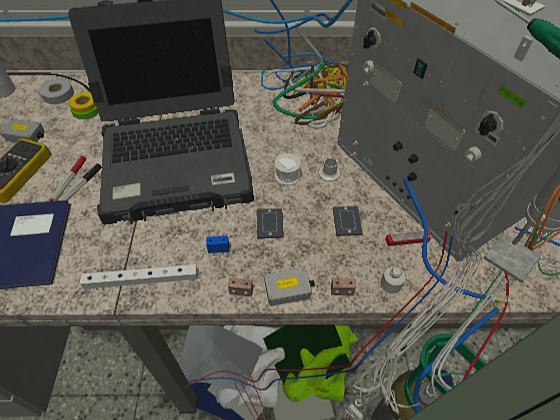

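The side view shows everything. The plates are at (269,222) and (347,220), and the blocks at (240,287) and (343,287). The box is at (289,287), the bar at (140,275), the weight at (393,279) and the blue decoy at (217,243). Next I get coarse poses.

```bash
cat > h.py <<'E'
import numpy as np, cv2
from scipy.spatial.transform import Rotation as R
from workcell import env
def rays(c,uv,st=None):
    """eye, ray dirs (scaled so depth multiplies) in world"""
    m=env.camera_model(c); uv=np.asarray(uv,float).reshape(-1,2)
    x=(uv[:,0]-m["cx"])/m["fx"]; y=(uv[:,1]-m["cy"])/m["fy"]
    if c!="wrist":
        return np.array(m["eye"]), np.c_[x,y,np.ones_like(x)]@R.from_euler("xyz",m["rotation"],degrees=True).as_matrix().T
    r=np.hypot(x,y)+1e-12; t=np.tan(r)/r
    d=np.c_[x*t,y*t,np.ones_like(x)]
    st=st or env.state(); T=R.from_euler("xyz",st["ee_rot"],degrees=True).as_matrix(); H=m["hand_eye"]
    return st["ee_pos"]+T@H[:3,3], d@(T@H[:3,:3]).T
def on_z(c,uv,z,st=None):
    e,d=rays(c,uv,st); return e+d*((z-e[2])/d[:,2])[:,None]
def cloud(c,dep,st=None):
    h,w=dep.shape; uv=np.stack(np.meshgrid(np.arange(w),np.arange(h)),-1).reshape(-1,2)
    e,d=rays(c,uv,st); return (e+d*dep.reshape(-1,1)).reshape(h,w,3)
E
python3 - <<'E'
from h import *
p,d=env.grab_frame("side"); C=cloud("side",d)
for n,z in [("foot_left_top",8),("foot_right_top",8),("block_a_mid",17),("sensor_box_mid",15),("bar_mid",11.5),("weight_mid",28),("reel_mid",22),("sleeve_mid",19),("keys_mid",11)]:
    for q in env.pinpoint("side",n)[:3]:
        print(n,round(q["score"],2),np.round(q["location"]),np.round(on_z("side",[q["location"]],z)[0],1))
for uv in [(300,250),(220,262),(200,300),(380,250)]: print(uv,C[uv[1],uv[0]].round(1))
for uv in [(75,268),(199,268)]: print(on_z("side",[uv],23).round(0))
E
```

```text
foot_left_top 0.73 [268. 225.] [612.4 164.6   8. ]
foot_right_top 0.74 [349. 219.] [628.7 -12.7   8. ]
block_a_mid 0.89 [218. 242.] [561.9 268.5  17. ]
block_a_mid 0.86 [341. 285.] [461.2  21.9  17. ]
sensor_box_mid 0.71 [270. 225.] [607.1 161.6  15. ]
sensor_box_mid 0.58 [288. 288.] [456.8 123.8  15. ]
bar_mid 0.84 [139. 275.] [488.8 419.3  11.5]
weight_mid 0.64 [394. 276.] [476.4 -82.6  28. ]
weight_mid 0.55 [269. 225.] [597.9 161.5  28. ]
weight_mid 0.29 [333. 167.] [764.6  14.7  28. ]
reel_mid 0.7 [286. 171.] [756.3 124.3  22. ]
sleeve_mid 0.95 [330. 165.] [777.8  20.   19. ]
keys_mid 0.62 [405. 238.] [ 574.1 -125.    11. ]
(300, 250) [552.5  97.4   1.4]
(220, 262) [ 5.253e+02  2.631e+02 -3.000e-01]
(200, 300) [440.4 295.4  -0.6]
(380, 250) [550.9 -70.3   2.5]
[[499. 545.  23.]]
[[498. 300.  23.]]
```

```bash
python3 - <<'E'
from h import *
P=[]
for c in ["side","scene"]:
    p,d=env.grab_frame(c); C=cloud(c,d)[d>0]; P.append(C)
P=np.vstack(P)
xs=np.arange(150,850,50); ys=np.arange(-600,500,50)
print("      x:",xs)
for y in ys[::-1]:
    print(y,[int(np.percentile(q,98)) if len(q:=P[(abs(P[:,0]-x-25)<25)&(abs(P[:,1]-y-25)<25)&(P[:,2]>-60)][:,2])>3 else -999 for x in xs])
E
```

```text
x: [150 200 250 300 350 400 450 500 550 600 650 700 750 800]
450 [-999, -999, -999, -999, -999, 2, 25, 3, 3, 42, 47, 43, 44, 44]
400 [-999, -999, -999, -999, -999, 2, 25, 3, 3, 84, 46, 42, 44, 44]
350 [-999, -999, -999, -999, -999, 3, 25, 23, 3, 85, 44, 42, 43, 45]
300 [-999, -999, -999, -999, -999, 3, 25, 24, 3, 86, 43, 43, 43, 44]
250 [-999, -999, -999, -999, -999, 3, 3, 33, 37, 83, 42, 47, 43, 44]
200 [-999, -999, -999, -999, -999, 29, 37, 7, 33, 3, 42, 45, 43, 42]
150 [-999, -999, -999, -999, -999, 32, 34, 3, 10, 12, 11, 4, 6, 4]
100 [-999, -999, -999, -999, -999, 33, 34, 4, 10, 11, 9, 48, 49, 4]
50 [-999, -999, -999, -999, -999, 31, 33, 3, 4, 4, 3, 5, 47, 4]
0 [503, -999, 90, 91, -999, 33, 37, 3, 9, 11, 10, 6, 39, 4]
-50 [553, 17, 76, 89, 75, 4, 34, 3, 11, 12, 11, 4, 407, 404]
-100 [-999, 40, 77, 80, 68, 41, 57, 4, 22, 4, 164, 423, 421, 438]
-150 [-999, 48, 81, 77, 59, 43, 21, 67, 97, 418, 422, 422, 427, 429]
-200 [-999, -999, 44, 67, 60, 37, 160, 324, 421, 441, 422, 422, 422, 445]
-250 [-999, -999, -999, 34, 48, 38, 390, 421, 422, 449, 449, 490, 501, 444]
-300 [-999, 49, -999, -999, 27, 28, 259, 365, 444, 449, 422, 494, 480, -999]
-350 [-999, 50, -999, -999, -999, 4, 365, 396, 335, 419, -999, 422, 481, -999]
-400 [-999, 171, 187, -999, -999, 3, 363, 119, 431, 419, 419, -999, -999, 486]
-450 [-999, 125, -7, -5, -999, 3, 181, 121, 433, 408, 419, 425, -999, -999]
-500 [-999, 1, 0, 1, -999, -999, -999, 14, 420, 42, 411, -999, -999, -999]
-550 [-999, 1, 1, 1, 5, -999, -999, 18, 37, 5, 6, 2, -999, -999]
-600 [-999, -999, 0, 48, 13, -999, -999, -999, 0, 1, 254, 1, 1, -999]
```

```bash
cat >> h.py <<'E'
def plan(target,yaw=None,n=None,start=None,straight=True):
    """print rows taking the tool from start (xyz,yaw; default measured) to target, rounded"""
    if start is None:
        s=env.state(); start=(*s["ee_pos"],s["ee_rot"][2])
    p=np.array(start[:3],float); y=start[3]; t=np.array(target,float); yaw=y if yaw is None else yaw
    dy=(yaw-y+180)%360-180
    n=n or int(max(1,np.ceil(np.linalg.norm(t-p)/55),np.ceil(abs(dy)/10.4)))
    out=[]
    for k in range(n):
        M=R.from_euler("xyz",[180,0,y],degrees=True).as_matrix()
        o=np.round(M.T@((t-p)/(n-k))/1000,4); sp=round(-np.radians(((start[3]+dy)-y)/(n-k)),3)
        out.append('{"offset":%s,"spin":%s}'%([float(v)+0 for v in o],sp)); p=p+M@o*1000; y-=np.degrees(sp)
    for i in range(0,n,5): print("["+",".join(out[i:i+5])+"]")
    return (*p,y)
E
python3 - <<'E'
from h import *
a=plan([345,-60,228],45,start=(250,-250,228,23.25)); b=plan([470,90,228],90,start=a); print(a,b)
E
```

```text
[{"offset":[0.0406, -0.0343, 0.0],"spin":-0.095},{"offset":[0.0436, -0.0303, 0.0],"spin":-0.095},{"offset":[0.0463, -0.026, 0.0],"spin":-0.095},{"offset":[0.0486, -0.0214, 0.0],"spin":-0.095}]
[{"offset":[0.0389, -0.0035, 0.0],"spin":-0.157},{"offset":[0.039, 0.0026, 0.0],"spin":-0.157},{"offset":[0.0381, 0.0087, 0.0],"spin":-0.157},{"offset":[0.0362, 0.0145, 0.0],"spin":-0.157},{"offset":[0.0335, 0.0199, 0.0],"spin":-0.157}]
(np.float64(345.017526362491), np.float64(-59.985100091062186), np.float64(228.0), np.float64(45.02239621497128)) (np.float64(469.9625203628305), np.float64(89.96826160208323), np.float64(228.0), np.float64(89.9995831327409))
```

Call:
arm_command(motion=[{"offset":[0.0262,-0.0493,0],"spin":0},{"offset":[0.0262,-0.0493,0],"spin":0},{"offset":[0.0262,-0.0493,0],"spin":0},{"offset":[0.0262,-0.0493,0],"spin":0},{"offset":[0.0262,-0.0493,0],"spin":0}])

```text
time_s: 1.32
ee_pos: [250.0, -248.5, 228.1]
ee_rot: [180.0, -0.0, 23.2]
force: [1.1, -0.5, 0.4]
gripper_width: 91.5
gripper_force: 0.0
```

Call:
arm_command(motion=[{"offset":[0.0406,-0.0343,0.0],"spin":-0.095},{"offset":[0.0436,-0.0303,0.0],"spin":-0.095},{"offset":[0.0463,-0.026,0.0],"spin":-0.095},{"offset":[0.0486,-0.0214,0.0],"spin":-0.095}])

```text
time_s: 1.82
ee_pos: [345.7, -58.5, 228.4]
ee_rot: [179.9, -0.0, 45.2]
force: [0.6, -0.6, 0.0]
gripper_width: 91.2
gripper_force: 0.0
```

Call:
arm_command(motion=[{"offset":[0.0389,-0.0035,0.0],"spin":-0.157},{"offset":[0.039,0.0026,0.0],"spin":-0.157},{"offset":[0.0381,0.0087,0.0],"spin":-0.157},{"offset":[0.0362,0.0145,0.0],"spin":-0.157},{"offset":[0.0335,0.0199,0.0],"spin":-0.157}])

```text
time_s: 2.45
ee_pos: [470.8, 91.0, 228.1]
ee_rot: [180.0, 0.0, 90.3]
force: [0.4, -0.1, 0.6]
gripper_width: 91.1
gripper_force: 0.0
```

Call:
arm_command(motion=[{"offset":[0,0,0],"spin":0},{"offset":[0,0,0],"spin":0}])

```text
time_s: 2.7
ee_pos: [469.4, 89.5, 227.7]
ee_rot: [-179.9, 0.0, 90.0]
force: [-1.0, -0.3, 0.2]
gripper_width: 91.1
gripper_force: 0.0
```

```bash
python3 - <<'E'
from h import *
s=env.state(); p,d=env.grab_frame("wrist"); print(s["ee_pos"],s["ee_rot"],s["force"])
np.savez("w1.npz",p=p,d=d,pos=s["ee_pos"],rot=s["ee_rot"]); cv2.imwrite("pics/w1.png",p)
E
```

```text
[469.3739469   89.50244792 227.71615767] [-1.79940110e+02  3.73538654e-02  8.99555032e+01] [-0.99672964 -0.3235019   0.22504699]
```

View pics/w1.png

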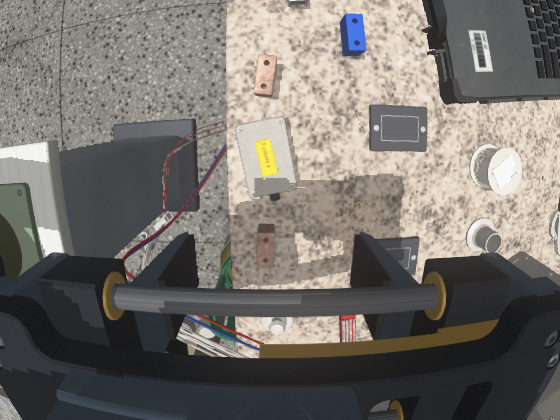

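The wrist view (up is +y, right is +x) shows the blocks at (265,75) and (265,250). The box is at (267,157) with its gland facing -y, and the plates are at (398,128) and (398,255). Next I measure from the depth clouds.

```bash
cat >> h.py <<'E'
def ortho(c,p,z,x0,x1,y0,y1,res=0.5,st=None):
    """top-down photo of plane z; rows: x falling, cols: y falling"""
    X,Y=np.meshgrid(np.arange(x1,x0,-res),np.arange(y1,y0,-res),indexing="ij")
    W=np.stack([X,Y,np.full_like(X,z)],-1).reshape(-1,3); m=env.camera_model(c)
    if c=="wrist":
        st=st or env.state(); T=R.from_euler("xyz",st["ee_rot"],degrees=True).as_matrix(); H=m["hand_eye"]
        e=st["ee_pos"]+T@H[:3,3]; q=(W-e)@(T@H[:3,:3]); r=np.hypot(q[:,0],q[:,1])+1e-9; k=np.arctan2(r,q[:,2])/r
    else:
        q=(W-m["eye"])@R.from_euler("xyz",m["rotation"],degrees=True).as_matrix(); k=1/q[:,2]
    u=(m["cx"]+m["fx"]*q[:,0]*k).reshape(X.shape).astype(np.float32); v=(m["cy"]+m["fy"]*q[:,1]*k).reshape(X.shape).astype(np.float32)
    return cv2.remap(p,u,v,cv2.INTER_LINEAR)
def top(C,x,y,rad,zlo,zhi):
    """min-area rectangle of the points in a height band: centre, sides, angle of long side from world x"""
    m=(np.hypot(C[...,0]-x,C[...,1]-y)<rad)&(C[...,2]>zlo)&(C[...,2]<zhi); q=C[m]
    if len(q)<8: return None
    (cx,cy),(w,h),a=cv2.minAreaRect(q[:,:2].astype(np.float32))
    if w<h: w,h,a=h,w,a+90
    return np.round([cx,cy,w,h,(a+90)%180-90,np.median(q[:,2]),len(q)],1)
E
python3 - <<'E'
from h import *
w=np.load("w1.npz"); st={"ee_pos":w["pos"],"ee_rot":w["rot"]}
Cw=cloud("wrist",w["d"],st); p,d=env.grab_frame("side"); Cs=cloud("side",d)
for n,x,y,rad,lo,hi in [("footL",614,165,55,5.5,14),("footR",629,-5,55,5.5,14),("blockR",461,20,40,28,40),("blockL",461,240,40,28,40),("box",457,125,62,24,37),("bar",489,419,140,18,28),("weight",470,-85,40,50,62),("weightbody",470,-85,40,30,62),("blue",562,268,40,28,40),("keys",574,-125,60,15,30)]:
    print(n,"W",top(Cw,x,y,rad,lo,hi),"S",top(Cs,x,y,rad,lo,hi))
a=ortho("wrist",w["p"],8,430,680,-100,330,0.6,st); cv2.imwrite("pics/o1.png",a)
E
```

```text
footL W [6.202e+02 1.633e+02 7.640e+01 5.680e+01 2.000e+00 8.600e+00 2.591e+03] S [621.3 161.8  79.2  54.7   1.4   9.4 741. ]
footR W [633.7  -5.4  60.5  55.9   3.4   8.3 898. ] S [626.  -21.   76.8  36.3   4.9   9.7 303. ]
blockR W [458.6  19.8  43.7  19.   89.   34.2 573. ] S [458.   18.7  43.9  20.6  88.4  35.2 253. ]
blockL W [459.7 220.   40.   19.7  81.8  34.5 615. ] S [459.7 219.7  38.8  21.4  81.8  35.1 216. ]
box W [ 460.2  127.1   84.1   55.7  -79.3   31.  3744. ] S [ 460.1  125.9   83.8   56.1  -78.6   31.9 1186. ]
bar W [496.5 308.1  20.6   2.    5.   22.4  26. ] S [496.1 317.2  23.2  20.3   5.3  23.6 118. ]
weight W [472.8 -78.4  20.1  19.2  -0.7  54.9 184. ] S [471.2 -80.   18.6  18.4  83.2  56.2  86. ]
weightbody W [472.9 -83.1  41.5  28.5  -1.1  37.2 444. ] S [471.2 -80.   41.3  40.9 -68.9  37.9 366. ]
blue W [557.8 269.7  44.5  21.  -84.5  34.5 695. ] S [557.9 269.   44.1  23.1 -82.4  35.  215. ]
keys W [ 573.  -110.    50.1   21.9  -82.4   20.   390. ] S [ 574.3 -130.5   92.4   22.8  -83.8   21.4  363. ]
```

View pics/o1.png

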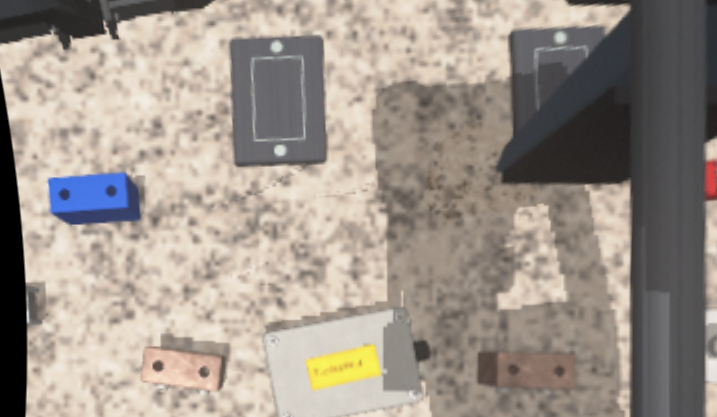

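```bash
python3 - <<'E'
from h import *
w=np.load("w1.npz"); st={"ee_pos":w["pos"],"ee_rot":w["rot"]}
Cw=cloud("wrist",w["d"],st); p,d=env.grab_frame("side"); Cs=cloud("side",d)
for n,x,y,rad,lo,hi in [("blockL",459,220,32,31,40),("blockR",459,20,32,31,40),("bar",492,420,130,20,28),("footR",626,-7,48,5.5,14)]:
    print(n,"W",top(Cw,x,y,rad,lo,hi),"S",top(Cs,x,y,rad,lo,hi))
# edge corners in ortho at block-top plane
a=ortho("wrist",w["p"],34,425,495,180,260,0.1*1.2,st); cv2.imwrite("pics/bl.png",a)
E
```

```text
blockL W [459.3 218.   44.1  19.9  82.3  34.5 689. ] S [459.1 216.6  44.   21.2  82.5  34.9 228. ]
blockR W [458.7  19.8  43.7  19.   88.7  34.2 547. ] S [458.2  18.9  44.   21.3  89.1  35.4 228. ]
bar W [496.3 307.7  20.1   1.8   3.5  22.6  22. ] S [495.9 317.5  23.   20.1   6.6  23.4 111. ]
footR W [633.7  -5.4  60.5  55.9   3.4   8.3 898. ] S [626.5 -19.8  76.7  33.6   4.7   9.7 298. ]
```

View pics/bl.png

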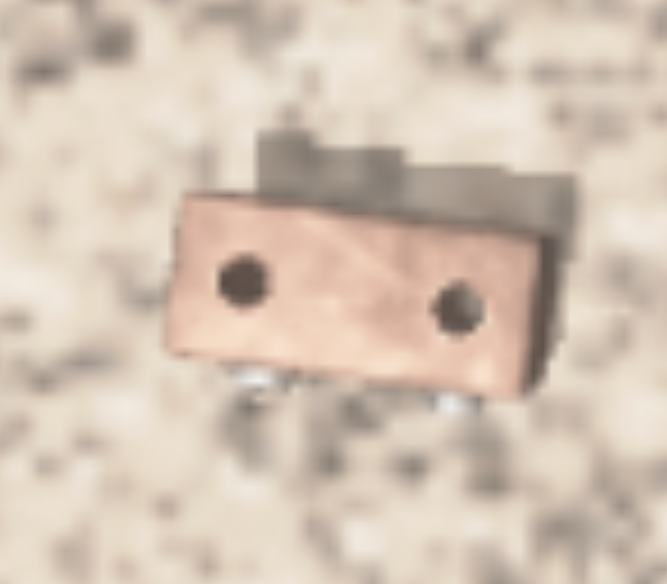

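The block's corners in this crop are about (183,195), (545,235), (527,395) and (167,352). That puts it at (459.6, 217.5), with its long side at about 82.7° and the screw heads facing -x.

```bash
python3 - <<'E'
from h import *
a=plan([459.5,218,80],172.7); plan([459.5,218,19],172.7,start=a)
E
```

```text
[{"offset":[0.0161, -0.0013, 0.0185],"spin":-0.181},{"offset":[0.0161, 0.0017, 0.0185],"spin":-0.181},{"offset":[0.0155, 0.0045, 0.0185],"spin":-0.18},{"offset":[0.0145, 0.0072, 0.0185],"spin":-0.181},{"offset":[0.0129, 0.0097, 0.0185],"spin":-0.18}]
[{"offset":[0.0109, 0.0119, 0.0185],"spin":-0.181},{"offset":[0.0086, 0.0137, 0.0185],"spin":-0.18},{"offset":[0.0061, 0.015, 0.0186],"spin":-0.181}]
[{"offset":[0.0, 0.0, 0.0305],"spin":0.0},{"offset":[0.0, 0.0, 0.0305],"spin":0.0}]
```

Call:
arm_command(motion=[{"offset":[0.0161,-0.0013,0.0185],"spin":-0.181},{"offset":[0.0161,0.0017,0.0185],"spin":-0.181},{"offset":[0.0155,0.0045,0.0185],"spin":-0.18},{"offset":[0.0145,0.0072,0.0185],"spin":-0.181},{"offset":[0.0129,0.0097,0.0185],"spin":-0.18}], jaw=0.052, newtons=25)

```text
time_s: 3.48
ee_pos: [463.4, 170.1, 135.2]
ee_rot: [180.0, 0.0, 142.0]
force: [-0.8, -0.3, -0.3]
gripper_width: 51.9
gripper_force: 0.0
```

Call:
arm_command(motion=[{"offset":[0.0109,0.0119,0.0185],"spin":-0.181},{"offset":[0.0086,0.0137,0.0185],"spin":-0.18},{"offset":[0.0061,0.015,0.0186],"spin":-0.181},{"offset":[0,0,0],"spin":0},{"offset":[0,0,0],"spin":0}])

```text
time_s: 4.1
ee_pos: [460.3, 218.1, 80.6]
ee_rot: [180.0, 0.1, 172.6]
force: [-0.1, -0.1, -0.4]
gripper_width: 51.7
gripper_force: 0.0
```

```bash
python3 - <<'E'
from h import *
s=env.state(); p,d=env.grab_frame("wrist"); print(s["ee_pos"],s["ee_rot"],s["gripper_width"])
C=cloud("wrist",d,s); print(top(C,459,218,32,31,40),top(C,626,-7,50,5.5,14),top(C,620,163,50,5.5,14))
cv2.imwrite("pics/w2.png",p); plan([459.5,218,19],172.7)
E
```

```text
[460.28976681 218.14784056  80.57875387] [1.79990611e+02 5.27902791e-02 1.72609531e+02] 51.7422159375065
[ 459.3  217.6   43.7   20.8   82.5   34.5 1778. ] None None
[{"offset":[0.0005, -0.0002, 0.0309],"spin":-0.001},{"offset":[0.0004, -0.0001, 0.0309],"spin":-0.0}]
```

View pics/w2.png

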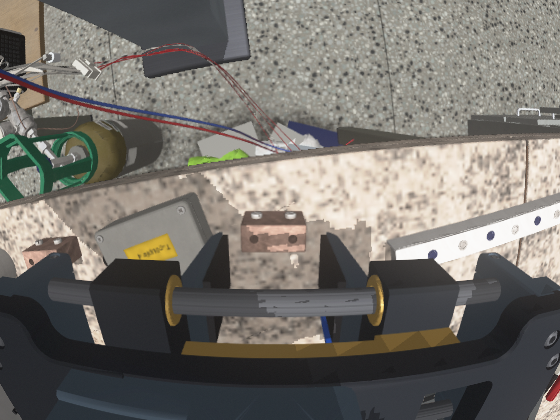

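The wrist view shows the block at (275,232), centred between fingers at (215,280) and (330,280). The box corner at (195,215) is clear, so I descend.

Call:
arm_command(motion=[{"offset":[0.0005,-0.0002,0.031],"spin":0},{"offset":[0.0004,-0.0001,0.031],"spin":0},{"offset":[0,0,0],"spin":0}])

```text
time_s: 4.53
ee_pos: [458.0, 217.4, 17.0]
ee_rot: [-179.9, -0.2, 172.7]
force: [0.5, 0.1, 0.6]
gripper_width: 51.7
gripper_force: 0.0
```

Call:
arm_command(motion=[{"offset":[0,0,0],"spin":0},{"offset":[0,0,0],"spin":0},{"offset":[0,0,0],"spin":0}], jaw=0.03)

```text
time_s: 4.9
ee_pos: [460.0, 218.7, 19.1]
ee_rot: [179.9, 0.1, 172.8]
force: [0.6, -1.8, 5.7]
gripper_width: 44.1
gripper_force: 25.0
```

```bash
python3 - <<'E'
from h import *
s=env.state();print(s["ee_pos"],s["ee_rot"],s["gripper_width"],s["gripper_force"])
x,y,z=s["ee_pos"]; yw=s["ee_rot"][2]
a=plan([x,y,z+70],yw,n=2)
b=plan([620,163,90],91.8,start=a)
E
```

```text
[459.95364006 218.74058926  19.14124044] [1.79946343e+02 1.40023195e-01 1.72792921e+02] 44.13690932653884 25.001211762428284
[{"offset":[0.0, 0.0, -0.035],"spin":-0.0},{"offset":[0.0, 0.0, -0.035],"spin":-0.0}]
[{"offset":[-0.0207, -0.0044, -0.0001],"spin":0.177},{"offset":[-0.0212, -0.0007, -0.0001],"spin":0.177},{"offset":[-0.021, 0.0031, -0.0001],"spin":0.177},{"offset":[-0.0201, 0.0067, -0.0001],"spin":0.177},{"offset":[-0.0186, 0.0101, -0.0001],"spin":0.176}]
[{"offset":[-0.0165, 0.0132, -0.0001],"spin":0.177},{"offset":[-0.014, 0.0159, -0.0001],"spin":0.176},{"offset":[-0.0109, 0.0182, -0.0002],"spin":0.177}]
```

Call:
arm_command(motion=[{"offset":[0,0,-0.035],"spin":0},{"offset":[0,0,-0.035],"spin":0},{"offset":[-0.0207,-0.0044,0],"spin":0.177},{"offset":[-0.0212,-0.0007,0],"spin":0.177},{"offset":[-0.021,0.0031,0],"spin":0.177}])

```text
time_s: 5.52
ee_pos: [519.2, 197.5, 87.9]
ee_rot: [-180.0, -0.0, 142.0]
force: [0.7, -0.5, -3.2]
gripper_width: 43.6
gripper_force: 25.0
```

Call:
arm_command(motion=[{"offset":[-0.0201,0.0067,0],"spin":0.177},{"offset":[-0.0186,0.0101,0],"spin":0.176},{"offset":[-0.0165,0.0132,0],"spin":0.177},{"offset":[-0.014,0.0159,0],"spin":0.176},{"offset":[-0.0109,0.0182,0],"spin":0.177}])

```text
time_s: 6.15
ee_pos: [619.2, 162.7, 87.4]
ee_rot: [-179.9, 0.0, 91.4]
force: [0.2, -0.2, -3.4]
gripper_width: 43.9
gripper_force: 25.0
```

Call:
arm_command(motion=[{"offset":[0,0,0],"spin":0},{"offset":[0,0,0],"spin":0}])

```text
time_s: 6.4
ee_pos: [617.9, 162.9, 87.3]
ee_rot: [-179.9, 0.0, 91.9]
force: [0.2, 0.1, -4.1]
gripper_width: 43.7
gripper_force: 25.0
```

```bash
cat >> h.py <<'E'
def shot(c="wrist"):
    s=env.state(); p,d=env.grab_frame(c); return s,p,d
E
python3 - <<'E'
from h import *
s,p,d=shot(); print(s["ee_pos"],s["ee_rot"],s["gripper_width"],s["force"])
C=cloud("wrist",d,s); print(top(C,620,163,55,5.5,14), top(C,620,163,32,85,120))
a=ortho("wrist",p,8,570,670,115,225,0.15,s); cv2.imwrite("pics/w3.png",np.hstack([a[:,:],]))
s2,p2,d2=shot("side"); C=cloud("side",d2); print("side L",top(C,620,163,48,5.5,14),"R",top(C,626,-7,48,5.5,14))
E
```

```text
[617.89061951 162.94426871  87.33574138] [-1.79877444e+02  9.72345219e-03  9.18815205e+01] 43.69000706594198 [ 0.16365637  0.13245416 -4.0586358 ]
[6.205e+02 1.693e+02 7.580e+01 4.420e+01 1.800e+00 8.400e+00 5.051e+03] [6.201e+02 1.634e+02 5.510e+01 3.420e+01 3.600e+00 1.020e+02 4.536e+03]
side L None R [623.5  -7.6  82.7  56.8   1.8   9.8 742. ]
```

View pics/w3.png

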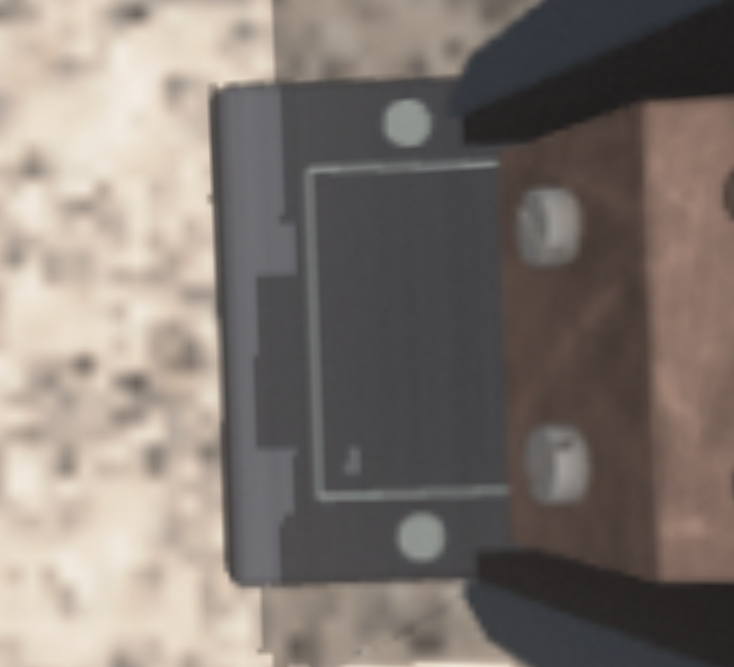

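The outline's left edge runs (308,170) to (320,498) and the holes are at (407,123) and (422,538). That gives plate L centre (620.4, 162.9) and angle 2.05°. Plate R follows at (626.5, -7.0).

```bash
python3 - <<'E'
from h import *
plan([620.4,162.5,40],92.05,n=3)
E
```

```text
[{"offset":[-0.0002, 0.0008, 0.0159],"spin":-0.001},{"offset":[-0.0003, 0.0008, 0.0159],"spin":-0.001},{"offset":[-0.0002, 0.0008, 0.0159],"spin":-0.001}]
```

Call:
arm_command(motion=[{"offset":[-0.0002,0.0008,0.0159],"spin":-0.001},{"offset":[-0.0003,0.0008,0.0159],"spin":-0.001},{"offset":[-0.0002,0.0008,0.0159],"spin":-0.001},{"offset":[0,0,0],"spin":0},{"offset":[0,0,0],"spin":0}])

```text
time_s: 7.12
ee_pos: [621.8, 162.3, 40.1]
ee_rot: [180.0, 0.0, 91.9]
force: [0.1, 2.0, -3.1]
gripper_width: 43.7
gripper_force: 25.0
```

```bash
python3 - <<'E'
from h import *
s,p,d=shot(); print(s["ee_pos"],s["ee_rot"],s["gripper_width"],s["force"])
plan([620.4,162.5,27.6],92.05,n=2)
E
```

```text
[621.75591055 162.30547707  40.07342649] [1.79988091e+02 1.18380218e-03 9.19488202e+01] 43.71940179178591 [ 0.07911335  1.95289161 -3.08467473]
[{"offset":[0.0001, -0.0008, 0.0064],"spin":-0.001},{"offset":[0.0001, -0.0008, 0.0065],"spin":-0.001}]
```

Call:
arm_command(motion=[{"offset":[0.0001,-0.0008,0.0064],"spin":-0.001},{"offset":[0.0001,-0.0008,0.0065],"spin":-0.001},{"offset":[0,0,0],"spin":0},{"offset":[0,0,0],"spin":0}])

```text
time_s: 7.68
ee_pos: [619.7, 162.3, 27.0]
ee_rot: [-180.0, 0.0, 92.1]
force: [-0.8, -0.6, -2.6]
gripper_width: 44.2
gripper_force: 25.0
```

```bash
python3 - <<'E'
from h import *
for i in range(6):
    s,p,d=shot(); print(s["ee_pos"].round(2),s["ee_rot"].round(2),s["gripper_width"].round(1),s["force"].round(1))
E
```

```text
Traceback (most recent call last):
AttributeError: 'float' object has no attribute 'round'
```

```bash
python3 - <<'E'
from h import *
for i in range(5):
    s,p,d=shot(); print(s["ee_pos"].round(2),s["ee_rot"].round(2),s["force"].round(1))
E
```

```text
[619.75 162.32  27.05] [-1.7998e+02  1.0000e-02  9.2060e+01] [-0.3  0.4 -3.9]
[619.81 162.35  27.1 ] [-1.7999e+02  1.0000e-02  9.2060e+01] [ 0.1 -0.2 -3.1]
[619.83 162.37  27.13] [-1.7999e+02  1.0000e-02  9.2060e+01] [-0.2 -0.3 -2.8]
[619.86 162.37  27.16] [-1.7999e+02  1.0000e-02  9.2060e+01] [ 0.  -0.1 -3.3]
[619.88 162.37  27.2 ] [-1.800e+02  1.000e-02  9.206e+01] [ 0.  -0.4 -2.4]
```

Call:
arm_command(motion=[{"offset":[0,-0.0002,0.0007],"spin":0},{"offset":[0,0,0],"spin":0},{"offset":[0,0,0],"spin":0}])

```text
time_s: 8.35
ee_pos: [619.9, 162.4, 26.9]
ee_rot: [180.0, 0.0, 92.1]
force: [-0.6, 0.1, 1.3]
gripper_width: 44.0
gripper_force: 25.0
```

Call:
arm_command(motion=[{"offset":[0,0,0],"spin":0},{"offset":[0,0,0],"spin":0},{"offset":[0,0,0],"spin":0}], jaw=0.056)

```text
time_s: 8.72
ee_pos: [619.8, 162.4, 26.6]
ee_rot: [180.0, -0.0, 92.1]
force: [0.5, 0.4, -0.1]
gripper_width: 56.3
gripper_force: 0.0
```

Call:
arm_command(motion=[{"offset":[0,0,-0.03],"spin":0},{"offset":[0,0,-0.05],"spin":0},{"offset":[0,0,-0.05],"spin":0},{"offset":[0,0,0],"spin":0},{"offset":[0,0,0],"spin":0}])

```text
time_s: 9.35
ee_pos: [619.1, 162.2, 155.9]
ee_rot: [-179.9, 0.0, 92.1]
force: [-0.1, -0.1, -1.2]
gripper_width: 56.1
gripper_force: 0.0
```

```bash
python3 - <<'E'
from h import *
s,p,d=shot(); print(s["ee_pos"],s["ee_rot"])
C=cloud("wrist",d,s); print(top(C,620,163,32,38,50),top(C,459,20,32,31,40),top(C,626,-7,48,5.5,14))
cv2.imwrite("pics/w4.png",ortho("wrist",p,42,575,665,115,225,0.15,s))
a=plan([459,19.8,110],179,n=9); print(a)
E
```

```text
[619.11345468 162.2183572  155.8770157 ] [-1.79936701e+02  2.15196591e-02  9.20658627e+01]
[ 619.7  163.2   43.8   19.6    2.4   42.3 1082. ] None [ 625.9    6.2   76.9   33.     2.3    8.1 1467. ]
[{"offset":[-0.0152, -0.0183, 0.005],"spin":-0.169},{"offset":[-0.0119, -0.0206, 0.005],"spin":-0.169},{"offset":[-0.0082, -0.0223, 0.005],"spin":-0.168},{"offset":[-0.0044, -0.0234, 0.005],"spin":-0.169},{"offset":[-0.0004, -0.0237, 0.005],"spin":-0.168}]
[{"offset":[0.0036, -0.0235, 0.005],"spin":-0.169},{"offset":[0.0075, -0.0226, 0.005],"spin":-0.168},{"offset":[0.0111, -0.021, 0.005],"spin":-0.169},{"offset":[0.0145, -0.0188, 0.005],"spin":-0.168}]
(np.float64(459.0048693941495), np.float64(19.767282163917486), np.float64(109.99627184637461), np.float64(178.98347306340125))
```

View pics/w4.png

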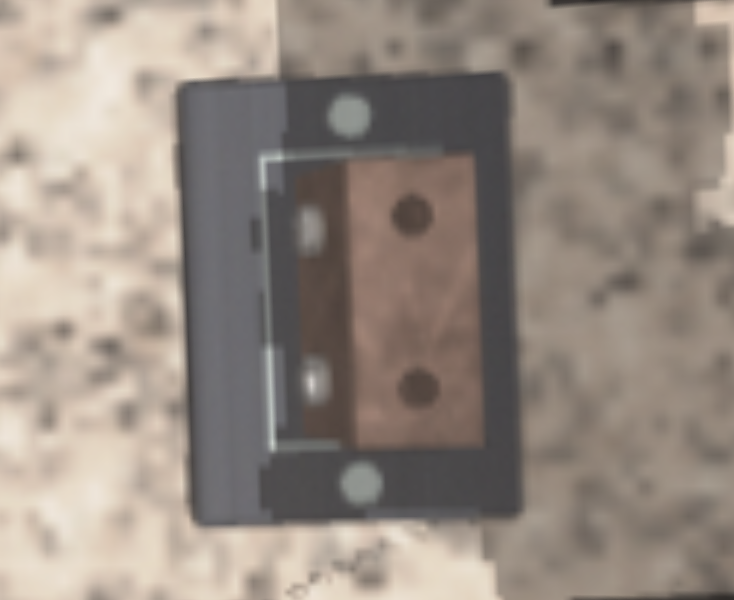

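The placed block sits inside its outline at (619.7, 163.2), 2.4°, which is good. Next is the second block.

Call:
arm_command(motion=[{"offset":[-0.0152,-0.0183,0.005],"spin":-0.169},{"offset":[-0.0119,-0.0206,0.005],"spin":-0.169},{"offset":[-0.0082,-0.0223,0.005],"spin":-0.168},{"offset":[-0.0044,-0.0234,0.005],"spin":-0.169},{"offset":[-0.0004,-0.0237,0.005],"spin":-0.168}], jaw=0.056)

```text
time_s: 10.02
ee_pos: [529.2, 82.6, 129.5]
ee_rot: [-179.8, -0.1, 140.7]
force: [0.5, -0.7, 0.4]
gripper_width: 56.1
gripper_force: 0.0
```

Call:
arm_command(motion=[{"offset":[0.0036,-0.0235,0.005],"spin":-0.169},{"offset":[0.0075,-0.0226,0.005],"spin":-0.168},{"offset":[0.0111,-0.021,0.005],"spin":-0.169},{"offset":[0.0145,-0.0188,0.005],"spin":-0.168},{"offset":[0,0,0],"spin":0}])

```text
time_s: 10.65
ee_pos: [457.6, 19.4, 109.9]
ee_rot: [-180.0, -0.3, 178.8]
force: [0.3, 0.1, 0.1]
gripper_width: 55.9
gripper_force: 0.0
```

Call:
arm_command(motion=[{"offset":[0,0,0],"spin":0},{"offset":[0,0,0],"spin":0}])

```text
time_s: 10.9
ee_pos: [460.8, 20.5, 111.5]
ee_rot: [180.0, 0.0, 178.9]
force: [-0.7, 0.7, 0.1]
gripper_width: 55.7
gripper_force: 0.0
```

```bash
python3 - <<'E'
from h import *
s,p,d=shot(); print(s["ee_pos"],s["ee_rot"])
C=cloud("wrist",d,s); r=top(C,459,20,32,31,40); print(r)
plan([r[0],r[1],19.5],r[4]+90 if r[4]>0 else r[4]+270,n=2)
E
```

```text
[460.79403419  20.46992318 111.4587734 ] [1.79997453e+02 2.61887727e-02 1.78945342e+02]
[ 458.8   18.9   44.2   20.4   88.2   34.5 1405. ]
[{"offset":[0.0009, -0.0008, 0.046],"spin":0.007},{"offset":[0.001, -0.0008, 0.046],"spin":0.006}]
```

Call:
arm_command(motion=[{"offset":[0.0009,-0.0008,0.046],"spin":0.004},{"offset":[0.0009,-0.0008,0.046],"spin":0.004},{"offset":[0,0,0],"spin":0},{"offset":[0,0,0],"spin":0}])

```text
time_s: 11.45
ee_pos: [459.0, 18.6, 20.5]
ee_rot: [-180.0, 0.1, 178.5]
force: [0.1, 0.3, -0.4]
gripper_width: 56.3
gripper_force: 0.0
```

Call:
arm_command(motion=[{"offset":[0,0,0],"spin":0},{"offset":[0,0,0],"spin":0},{"offset":[0,0,0],"spin":0}], jaw=0.03)

```text
time_s: 11.82
ee_pos: [459.1, 18.6, 20.9]
ee_rot: [180.0, 0.2, 178.5]
force: [-1.2, 1.0, 7.7]
gripper_width: 44.0
gripper_force: 25.0
```

```bash
python3 - <<'E'
from h import *
s=env.state();print(s["ee_pos"],s["ee_rot"],s["gripper_width"],s["gripper_force"],s["force"])
x,y,z=s["ee_pos"]; yw=s["ee_rot"][2]
a=plan([x,y,z+70],yw,n=2)
b=plan([626.3,-7.5,90],92.05,start=a,n=9)
E
```

```text
[459.13687706  18.6085163   20.8962848 ] [1.79984054e+02 1.59806149e-01 1.78509744e+02] 44.0392165827365 25.00101149082184 [-1.19765505  1.04337306  7.69971184]
[{"offset":[0.0, 0.0, -0.035],"spin":-0.0},{"offset":[0.0, 0.0, -0.035],"spin":-0.0}]
[{"offset":[-0.0186, -0.0024, 0.0001],"spin":0.168},{"offset":[-0.0188, 0.0007, 0.0001],"spin":0.168},{"offset":[-0.0184, 0.0039, 0.0001],"spin":0.168},{"offset":[-0.0175, 0.0069, 0.0001],"spin":0.168},{"offset":[-0.0161, 0.0097, 0.0001],"spin":0.167}]
[{"offset":[-0.0143, 0.0123, 0.0001],"spin":0.168},{"offset":[-0.012, 0.0145, 0.0001],"spin":0.167},{"offset":[-0.0094, 0.0162, 0.0001],"spin":0.168},{"offset":[-0.0066, 0.0176, 0.0001],"spin":0.167}]
```

Call:
arm_command(motion=[{"offset":[0,0,-0.035],"spin":0},{"offset":[0,0,-0.035],"spin":0},{"offset":[-0.0186,-0.0024,0],"spin":0.168},{"offset":[-0.0188,0.0007,0],"spin":0.168},{"offset":[-0.0184,0.0039,0],"spin":0.168}])

```text
time_s: 12.45
ee_pos: [513.8, 9.6, 89.6]
ee_rot: [-180.0, -0.0, 149.3]
force: [-0.0, 0.3, -3.9]
gripper_width: 43.6
gripper_force: 25.0
```

```bash
python3 - <<'E'
from h import *
P=[]
for c in ["side","scene"]:
    s,p,d=shot(c); C=cloud(c,d)[d>0]; P.append(C)
P=np.vstack(P); P=P[(P[:,2]>60)&(P[:,2]<400)&(P[:,0]>560)&(P[:,0]<800)&(P[:,1]<10)&(P[:,1]>-160)]
a=np.radians(2.05); q=(P[:,:2]-[626.5,-7])@np.array([[np.cos(a),-np.sin(a)],[np.sin(a),np.cos(a)]])
for lo in range(-60,160,20):
    m=(q[:,0]>lo)&(q[:,0]<lo+20); print(lo, [ (int(q[k,1].max()),int(P[k,2].mean())) for k in [m&(P[:,2]<z1)&(P[:,2]>=z1-110) for z1 in (170,280,400)] if k.sum()>2])
E
```

```text
-60 [(-123, 87)]
-40 [(-121, 104), (-148, 250), (-149, 318)]
-20 [(-141, 116), (-134, 232), (-135, 317)]
0 [(-138, 74), (-129, 242), (-127, 313)]
20 [(-115, 75)]
40 [(-102, 75)]
60 [(-80, 124)]
80 [(-79, 145), (-78, 213), (-79, 308)]
100 [(-63, 128), (-61, 225), (-64, 305)]
120 [(-55, 130), (-53, 225), (-52, 332)]
140 [(-40, 133), (-38, 227), (-42, 345)]
```

There is about 35 mm of clearance to the cabinet, so I continue.

Call:
arm_command(motion=[{"offset":[-0.0175,0.0069,0],"spin":0.168},{"offset":[-0.0161,0.0097,0],"spin":0.167},{"offset":[-0.0143,0.0123,0],"spin":0.168},{"offset":[-0.012,0.0145,0],"spin":0.167},{"offset":[-0.0094,0.0162,0],"spin":0.168}])

```text
time_s: 13.18
ee_pos: [605.7, -4.7, 89.1]
ee_rot: [-179.9, -0.0, 101.5]
force: [0.6, 0.5, -2.5]
gripper_width: 44.1
gripper_force: 25.0
```

Call:
arm_command(motion=[{"offset":[-0.0066,0.0176,0],"spin":0.167},{"offset":[0,0,0.02],"spin":0},{"offset":[0,0,0.02],"spin":0},{"offset":[0,0,0],"spin":0},{"offset":[0,0,0],"spin":0}])

```text
time_s: 13.8
ee_pos: [625.2, -7.6, 50.1]
ee_rot: [180.0, 0.0, 92.1]
force: [0.5, -0.2, -3.6]
gripper_width: 44.1
gripper_force: 25.0
```

```bash
python3 - <<'E'
from h import *
for i in range(3): s,p,d=shot()
print(s["ee_pos"],s["ee_rot"],s["force"])
cv2.imwrite("pics/w5.png",ortho("wrist",p,8,575,675,-55,55,0.15,s))
plan([626.3,-7.3,29.3],92.05,n=2)
E
```

```text
[625.78644336  -7.57829854  50.6570737 ] [1.79899708e+02 1.21229046e-02 9.21055539e+01] [ 1.12186401  0.40575858 -3.30218486]
[{"offset":[0.0001, 0.0003, 0.0107],"spin":0.0},{"offset":[0.0002, 0.0002, 0.0106],"spin":0.001}]
```

View pics/w5.png

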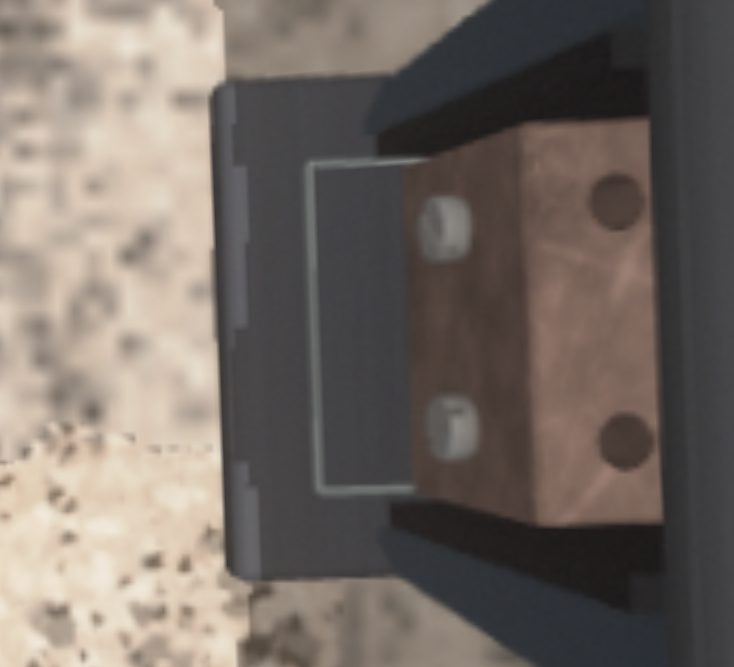

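The outline's left edge runs (310,163) to (320,492), so the plate centre is (626.4, -7.2), as predicted. I lower and release.

Call:
arm_command(motion=[{"offset":[0.0001,-0.0001,0.0107],"spin":0},{"offset":[0.0001,-0.0001,0.0105],"spin":0},{"offset":[0,0,0.0005],"spin":0},{"offset":[0,0,0],"spin":0},{"offset":[0,0,0],"spin":0}])

```text
time_s: 14.58
ee_pos: [625.1, -7.4, 27.7]
ee_rot: [-180.0, 0.0, 92.1]
force: [-0.2, 0.3, -1.1]
gripper_width: 44.0
gripper_force: 25.0
```

Call:
arm_command(motion=[{"offset":[0,0,0.0006],"spin":0},{"offset":[0,0,0],"spin":0}])

```text
time_s: 14.82
ee_pos: [625.1, -7.4, 27.7]
ee_rot: [180.0, 0.0, 92.1]
force: [-1.1, -0.0, 4.3]
gripper_width: 44.1
gripper_force: 25.0
```

Call:
arm_command(motion=[{"offset":[0,0.0011,-0.0012],"spin":0},{"offset":[0,0,0],"spin":0},{"offset":[0,0,0],"spin":0},{"offset":[0,0,0],"spin":0},{"offset":[0,0,0.001],"spin":0}])

```text
time_s: 15.45
ee_pos: [626.3, -7.4, 27.7]
ee_rot: [-180.0, 0.0, 92.1]
force: [-1.2, -0.4, 4.2]
gripper_width: 44.3
gripper_force: 25.0
```

Call:
arm_command(motion=[{"offset":[0,0,0],"spin":0},{"offset":[0,0,0],"spin":0}])

```text
time_s: 15.7
ee_pos: [626.3, -7.4, 27.7]
ee_rot: [180.0, 0.0, 92.1]
force: [0.1, -0.1, 0.3]
gripper_width: 43.4
gripper_force: 25.0
```

Call:
arm_command(motion=[{"offset":[0,0,0],"spin":0},{"offset":[0,0,0],"spin":0},{"offset":[0,0,-0.01],"spin":0},{"offset":[0,0,-0.06],"spin":0},{"offset":[0,0,-0.06],"spin":0}], jaw=0.058)

```text
time_s: 16.32
ee_pos: [626.1, -7.3, 159.2]
ee_rot: [-180.0, 0.0, 92.1]
force: [1.8, 0.7, 0.1]
gripper_width: 58.1
gripper_force: 0.0
```

```bash
python3 - <<'E'
from h import *
s,p,d=shot(); print(s["ee_pos"],s["ee_rot"])
C=cloud("wrist",d,s); print(top(C,626,-7,32,38,50))
plan([460.2,126.8,110],100.8,n=5)
E
```

```text
[626.10878608  -7.34969265 159.22725723] [-1.79982187e+02  2.23029882e-03  9.20641226e+01]
[ 625.6   -7.2   43.6   20.7    1.9   42.3 1101. ]
[{"offset":[0.0281, -0.0331, 0.0118],"spin":-0.031},{"offset":[0.0291, -0.0322, 0.0118],"spin":-0.03},{"offset":[0.03, -0.0314, 0.0118],"spin":-0.031},{"offset":[0.031, -0.0304, 0.0118],"spin":-0.03},{"offset":[0.0318, -0.0295, 0.0118],"spin":-0.031}]
```

Call:
arm_command(motion=[{"offset":[0.0281,-0.0331,0.0118],"spin":-0.031},{"offset":[0.0291,-0.0322,0.0118],"spin":-0.03},{"offset":[0.03,-0.0314,0.0118],"spin":-0.031},{"offset":[0.031,-0.0304,0.0118],"spin":-0.03},{"offset":[0.0318,-0.0295,0.0118],"spin":-0.031}], jaw=0.072)

```text
time_s: 17.0
ee_pos: [454.9, 127.7, 98.8]
ee_rot: [179.9, -0.0, 100.9]
force: [0.6, 1.0, 0.6]
gripper_width: 72.1
gripper_force: 0.0
```

Call:
arm_command(motion=[{"offset":[0,0,0],"spin":0},{"offset":[0,0,0],"spin":0},{"offset":[0,0,0],"spin":0}])

```text
time_s: 17.38
ee_pos: [457.1, 126.5, 99.0]
ee_rot: [179.9, 0.0, 100.8]
force: [-0.3, 0.0, 0.2]
gripper_width: 72.1
gripper_force: 0.0
```

```bash
python3 - <<'E'
from h import *
s,p,d=shot(); print(s["ee_pos"],s["ee_rot"],s["gripper_width"])
C=cloud("wrist",d,s); print(top(C,460,127,56,26,37))
s2,p2,d2=shot("side")
cv2.imwrite("pics/w6.png",ortho("wrist",p,30,410,510,70,190,0.2,s))
plan([460,126.8,18.5],100.7,n=2)
E
```

```text
[457.13892719 126.53118435  99.02731914] [1.79878861e+02 7.33212617e-03 1.00770553e+02] 72.14860498335361
[ 460.4  127.3   82.9   55.4  -79.1   31.  7849. ]
[{"offset":[-0.0001, 0.0016, 0.0401],"spin":0.001},{"offset":[-0.0001, 0.0017, 0.0401],"spin":0.0}]
```

View pics/w6.png

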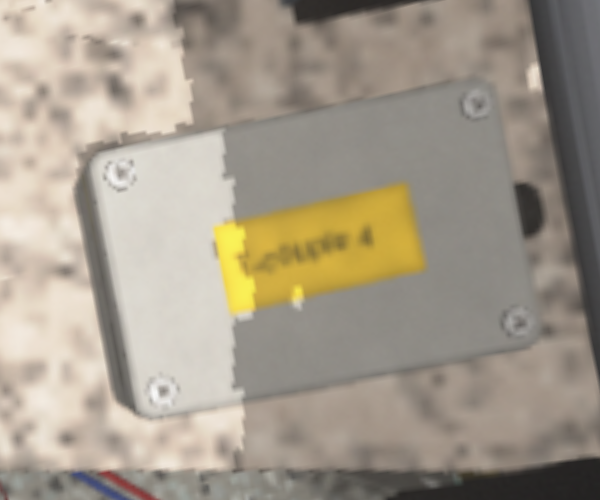

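The lid screws at (120,173), (477,103), (518,321) and (162,391) give centre (460.5, 126.5) and a long axis at 101°.

```bash
python3 - <<'E'
from h import *
plan([460.5,126.6,18.5],101,n=2)
E
```

```text
[{"offset":[-0.0003, 0.0019, 0.0401],"spin":-0.002},{"offset":[-0.0002, 0.0018, 0.0401],"spin":-0.002}]
```

Call:
arm_command(motion=[{"offset":[-0.0003,0.0019,0.0401],"spin":-0.002},{"offset":[-0.0002,0.0018,0.0401],"spin":-0.002},{"offset":[0,0,0],"spin":0},{"offset":[0,0,0],"spin":0},{"offset":[0,0,0],"spin":0}], newtons=20)

```text
time_s: 18.1
ee_pos: [459.9, 127.0, 18.9]
ee_rot: [179.9, 0.0, 101.0]
force: [0.3, 0.2, -0.2]
gripper_width: 72.3
gripper_force: 0.0
```

Call:
arm_command(motion=[{"offset":[0,0,0],"spin":0},{"offset":[0,0,0],"spin":0},{"offset":[0,0,0],"spin":0},{"offset":[0,0,0],"spin":0}], jaw=0.045)

```text
time_s: 18.6
ee_pos: [459.6, 127.1, 18.6]
ee_rot: [180.0, 0.0, 101.1]
force: [-0.4, -0.3, 5.2]
gripper_width: 55.4
gripper_force: 20.0
```

```bash
python3 - <<'E'
from h import *
s=env.state();print(s["ee_pos"],s["ee_rot"],s["gripper_width"],s["gripper_force"],s["force"])
x,y,z=s["ee_pos"]; yw=s["ee_rot"][2]
a=plan([x,y,z+90],yw,n=2)
b=plan([623.4,77.9,109],182.05,start=a,n=8)
E
```

```text
[459.63885353 127.09986433  18.64011289] [1.79956709e+02 5.10257562e-03 1.01059999e+02] 55.405486707615104 20.00044047832489 [-0.38211843 -0.27276719  5.18119883]
[{"offset":[0.0, 0.0, -0.045],"spin":-0.0},{"offset":[0.0, 0.0, -0.045],"spin":-0.0}]
[{"offset":[-0.01, 0.0189, 0.0],"spin":-0.177},{"offset":[-0.0131, 0.0169, -0.0001],"spin":-0.177},{"offset":[-0.0159, 0.0143, 0.0],"spin":-0.177},{"offset":[-0.0182, 0.0113, -0.0001],"spin":-0.177},{"offset":[-0.0199, 0.0079, 0.0],"spin":-0.176}]
[{"offset":[-0.0209, 0.0043, -0.0001],"spin":-0.177},{"offset":[-0.0213, 0.0005, 0.0],"spin":-0.176},{"offset":[-0.0211, -0.0032, -0.0001],"spin":-0.177}]
```

Call:
arm_command(motion=[{"offset":[0,0,-0.045],"spin":0},{"offset":[0,0,-0.045],"spin":0},{"offset":[-0.01,0.0189,0],"spin":-0.177},{"offset":[-0.0131,0.0169,0],"spin":-0.177},{"offset":[-0.0159,0.0143,0],"spin":-0.177}])

```text
time_s: 19.23
ee_pos: [521.0, 108.4, 107.9]
ee_rot: [-180.0, -0.0, 131.8]
force: [0.6, -0.1, -2.1]
gripper_width: 55.5
gripper_force: 20.0
```

Call:
arm_command(motion=[{"offset":[-0.0182,0.0113,0],"spin":-0.177},{"offset":[-0.0199,0.0079,0],"spin":-0.176},{"offset":[-0.0209,0.0043,0],"spin":-0.177},{"offset":[-0.0213,0.0005,0],"spin":-0.176},{"offset":[-0.0211,-0.0032,0],"spin":-0.177}])

```text
time_s: 19.85
ee_pos: [623.2, 77.7, 107.4]
ee_rot: [-180.0, -0.1, -177.6]
force: [0.1, -0.1, -1.6]
gripper_width: 55.1
gripper_force: 20.0
```

Call:
arm_command(motion=[{"offset":[0,0,0.02],"spin":0},{"offset":[0,0,0.02],"spin":0},{"offset":[0,0,0],"spin":0},{"offset":[0,0,0],"spin":0}])

```text
time_s: 20.35
ee_pos: [623.4, 78.0, 68.6]
ee_rot: [-180.0, 0.0, -177.9]
force: [0.4, 0.4, -0.3]
gripper_width: 54.8
gripper_force: 20.0
```

```bash
python3 - <<'E'
from h import *
for i in range(3): s,p,d=shot()
print(s["ee_pos"],s["ee_rot"],s["force"])
plan([622.9,77.9,19],182.05,n=3)
E
```

```text
[623.70891242  77.99707237  69.15227928] [ 1.79997847e+02  9.64600092e-02 -1.77921321e+02] [ 0.4730067  -0.25014003 -0.44449684]
[{"offset":[0.0003, 0.0, 0.0167],"spin":0.0},{"offset":[0.0002, 0.0, 0.0168],"spin":0.0},{"offset":[0.0003, -0.0001, 0.0167],"spin":0.001}]
```

Call:
arm_command(motion=[{"offset":[0.0003,0,0.0167],"spin":0},{"offset":[0.0002,0,0.0168],"spin":0},{"offset":[0.0003,0,0.0165],"spin":0},{"offset":[0,0,0],"spin":0},{"offset":[0,0,0],"spin":0}])

```text
time_s: 21.12
ee_pos: [622.0, 77.8, 17.5]
ee_rot: [-180.0, -0.1, -177.9]
force: [0.3, 0.0, -0.8]
gripper_width: 55.7
gripper_force: 20.0
```

Call:
arm_command(motion=[{"offset":[0,0,0],"spin":0},{"offset":[0,0,0],"spin":0},{"offset":[0,0,0],"spin":0}])

```text
time_s: 21.5
ee_pos: [622.4, 77.9, 18.4]
ee_rot: [-180.0, 0.0, -177.9]
force: [0.2, -0.6, -2.3]
gripper_width: 55.3
gripper_force: 20.0
```

Call:
arm_command(motion=[{"offset":[0,0,0],"spin":0},{"offset":[0,0,0],"spin":0},{"offset":[0,0,-0.02],"spin":0},{"offset":[0,0,-0.06],"spin":0},{"offset":[0,0,-0.06],"spin":0}], jaw=0.068)

```text
time_s: 22.12
ee_pos: [622.0, 77.8, 159.5]
ee_rot: [-180.0, -0.1, -177.9]
force: [1.5, 0.1, 0.0]
gripper_width: 68.3
gripper_force: 0.0
```

Call:
arm_command(motion=[{"offset":[0,0,-0.03],"spin":0},{"offset":[0,0,0],"spin":0},{"offset":[0,0,0],"spin":0},{"offset":[0,0,0],"spin":0}])

```text
time_s: 22.62
ee_pos: [621.4, 77.8, 186.1]
ee_rot: [-180.0, -0.2, -177.9]
force: [-0.8, 0.2, -0.9]
gripper_width: 68.1
gripper_force: 0.0
```

```bash
python3 - <<'E'
from h import *
for i in range(2): s,p,d=shot()
print(s["ee_pos"],s["ee_rot"],s["force"])
C=cloud("wrist",d,s); print(top(C,623.4,77.9,56,27,36.5),top(C,620,163,32,38,50),top(C,626,-7,32,38,50))
s2,p2,d2=shot("side"); C=cloud("side",d2)
np.savez("s2.npz",C=C)
q=C[(C[...,2]>19)&(C[...,2]<28)&(C[...,0]>450)&(C[...,0]<530)&(C[...,1]>290)&(C[...,1]<560)]
print(cv2.minAreaRect(q[:,:2].astype(np.float32)),len(q),np.median(q[:,2]))
print(env.pinpoint("side","bar_mid"),[on_z("side",[r["location"]],11.5) for r in env.pinpoint("side","bar_mid")])
for r in env.boxes_of("side","bar_mid")[:1]: print(r)
E
```

```text
[621.52562985  77.77354113 186.29509615] [-179.98065769   -0.20271916 -177.92693547] [ 0.44876045 -0.50038014 -1.25125601]
[6.224e+02 7.760e+01 8.400e+01 5.560e+01 1.800e+00 3.110e+01 4.487e+03] [619.6 162.6  44.7  20.4   2.6  42.6 831. ] [625.9  -7.   44.3  20.7   2.7  42.3 843. ]
((486.4559631347656, 417.758056640625), (25.282201766967773, 222.01303100585938), 5.360968589782715) 1253 23.632011747368665
[{'location': [140.2, 277.0], 'score': 0.66}] [array([[484.92961068, 416.46552502,  11.5       ]])]
{'bbox': [78.9, 262.9, 194.6, 286.9], 'score': 0.67}
```

```bash
python3 - <<'E'
from h import *
print(plan([486.5,417.8,120],95.4,n=10))
E
```

```text
[{"offset":[0.0123, 0.0345, 0.0068],"spin":0.151},{"offset":[0.0174, 0.0322, 0.0068],"spin":0.151},{"offset":[0.022, 0.0292, 0.0068],"spin":0.151},{"offset":[0.0262, 0.0256, 0.0068],"spin":0.151},{"offset":[0.0297, 0.0214, 0.0068],"spin":0.151}]
[{"offset":[0.0326, 0.0166, 0.0067],"spin":0.152},{"offset":[0.0348, 0.0115, 0.0068],"spin":0.151},{"offset":[0.0361, 0.0062, 0.0067],"spin":0.152},{"offset":[0.0366, 0.0006, 0.0068],"spin":0.151},{"offset":[0.0362, -0.0049, 0.0067],"spin":0.152}]
(np.float64(486.50026146405463), np.float64(417.7685690333678), np.float64(120.01939485998452), np.float64(-264.61441319898864))
```

Call:
arm_command(motion=[{"offset":[0.0123,0.0345,0.0068],"spin":0.151},{"offset":[0.0174,0.0322,0.0068],"spin":0.151},{"offset":[0.022,0.0292,0.0068],"spin":0.151},{"offset":[0.0262,0.0256,0.0068],"spin":0.151},{"offset":[0.0297,0.0214,0.0068],"spin":0.151}], jaw=0.045)

```text
time_s: 23.55
ee_pos: [554.1, 248.9, 154.0]
ee_rot: [180.0, 0.0, 138.5]
force: [0.1, -0.1, 0.2]
gripper_width: 45.1
gripper_force: 0.0
```

Call:
arm_command(motion=[{"offset":[0.0326,0.0166,0.0067],"spin":0.152},{"offset":[0.0348,0.0115,0.0068],"spin":0.151},{"offset":[0.0361,0.0062,0.0067],"spin":0.152},{"offset":[0.0366,0.0006,0.0068],"spin":0.151},{"offset":[0.0362,-0.0049,0.0067],"spin":0.152}])

```text
time_s: 24.18
ee_pos: [486.1, 418.9, 120.2]
ee_rot: [180.0, 0.0, 95.1]
force: [-0.7, 0.2, 0.8]
gripper_width: 44.6
gripper_force: 0.0
```

Call:
arm_command(motion=[{"offset":[0,0,0],"spin":0},{"offset":[0,0,0],"spin":0},{"offset":[0,0,0],"spin":0}])

```text
time_s: 24.55
ee_pos: [487.2, 416.9, 120.8]
ee_rot: [180.0, 0.0, 95.4]
force: [0.6, 0.8, -0.5]
gripper_width: 45.1
gripper_force: 0.0
```

```bash
python3 - <<'E'
from h import *
for i in range(2): s,p,d=shot()
print(s["ee_pos"],s["ee_rot"],s["gripper_width"])
C=cloud("wrist",d,s)
q=C[(C[...,2]>19)&(C[...,2]<27)&(C[...,0]>455)&(C[...,0]<520)&(C[...,1]>290)&(C[...,1]<560)]
print(cv2.minAreaRect(q[:,:2].astype(np.float32)),len(q),np.median(q[:,2]))
cv2.imwrite("pics/w7.png",ortho("wrist",p,23,440,540,300,540,0.35,s))
E
```

```text
[487.18591659 416.8684663  120.81443082] [1.79977914e+02 4.40056199e-03 9.53347519e+01] 44.7937593118776
((486.31781005859375, 418.53509521484375), (22.581647872924805, 223.56201171875), 5.157548904418945) 5962 22.992181866568018
```

View pics/w7.png

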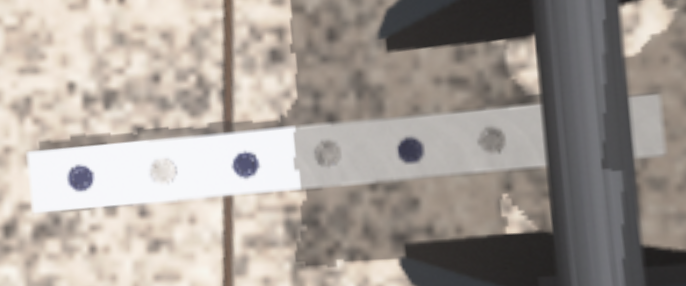

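The bar runs from about (30,180) to (662,125) in the ortho view. The fit gives centre (486.3, 418.5) and a long axis at 95.2°.

```bash
python3 - <<'E'
from h import *
plan([486.4,418.5,24],95.2,n=3)
E
```

```text
[{"offset":[0.0005, -0.0002, 0.0323],"spin":0.001},{"offset":[0.0006, -0.0002, 0.0323],"spin":0.001},{"offset":[0.0005, -0.0002, 0.0322],"spin":0.0}]
```

Call:
arm_command(motion=[{"offset":[0.0005,-0.0002,0.0323],"spin":0.001},{"offset":[0.0006,-0.0002,0.0323],"spin":0.001},{"offset":[0.0005,-0.0002,0.0322],"spin":0},{"offset":[0,0,0],"spin":0},{"offset":[0,0,0],"spin":0}])

```text
time_s: 25.28
ee_pos: [486.8, 419.6, 25.0]
ee_rot: [179.9, -0.1, 95.2]
force: [0.2, 0.6, 0.0]
gripper_width: 45.0
gripper_force: 0.0
```

Call:
arm_command(motion=[{"offset":[0,0,0.007],"spin":0},{"offset":[0,0,0],"spin":0},{"offset":[0,0,0],"spin":0}])

```text
time_s: 25.65
ee_pos: [486.0, 419.4, 17.2]
ee_rot: [180.0, -0.0, 95.3]
force: [0.3, -0.2, 0.5]
gripper_width: 44.7
gripper_force: 0.0
```

Call:
arm_command(motion=[{"offset":[0,0,0],"spin":0},{"offset":[0,0,0],"spin":0},{"offset":[0,0,0],"spin":0},{"offset":[0,0,0],"spin":0}], jaw=0.012, newtons=25)

```text
time_s: 26.15
ee_pos: [485.9, 419.4, 16.8]
ee_rot: [180.0, -0.0, 95.3]
force: [0.3, -0.3, 1.3]
gripper_width: 21.7
gripper_force: 25.0
```

```bash
python3 - <<'E'
from h import *
s=env.state();print(s["ee_pos"],s["ee_rot"],s["gripper_width"],s["gripper_force"],s["force"])
x,y,z=s["ee_pos"]; yw=s["ee_rot"][2]
a=plan([x,y,z+120],yw,n=3)
b=plan([623.0,78.5,z+110],yw-3.1,start=a,n=8)
E
```

```text
[485.94067165 419.3677668   16.79893983] [ 1.79985090e+02 -2.47764070e-03  9.52737352e+01] 21.72145351558985 24.999936260282993 [ 0.25393738 -0.3436838   1.33863352]
[{"offset":[0.0, 0.0, -0.04],"spin":-0.0},{"offset":[0.0, 0.0, -0.04],"spin":-0.0},{"offset":[0.0, 0.0, -0.04],"spin":-0.0}]
[{"offset":[-0.044, 0.0131, 0.0013],"spin":0.007},{"offset":[-0.0439, 0.0135, 0.0012],"spin":0.007},{"offset":[-0.0438, 0.0138, 0.0013],"spin":0.007},{"offset":[-0.0437, 0.0141, 0.0012],"spin":0.007},{"offset":[-0.0436, 0.0143, 0.0013],"spin":0.007}]
[{"offset":[-0.0435, 0.0147, 0.0012],"spin":0.006},{"offset":[-0.0435, 0.0149, 0.0013],"spin":0.007},{"offset":[-0.0433, 0.0152, 0.0012],"spin":0.006}]
```

Call:
arm_command(motion=[{"offset":[0,0,-0.02],"spin":0},{"offset":[0,0,-0.05],"spin":0},{"offset":[0,0,-0.05],"spin":0},{"offset":[-0.022,0.0065,0],"spin":0.003},{"offset":[-0.044,0.0133,0.0013],"spin":0.006}])

```text
time_s: 26.78
ee_pos: [510.9, 354.9, 134.6]
ee_rot: [-180.0, 0.0, 94.9]
force: [0.3, -0.3, -1.7]
gripper_width: 21.9
gripper_force: 25.0
```

Call:
arm_command(motion=[{"offset":[-0.0439,0.0135,0.0013],"spin":0.007},{"offset":[-0.0438,0.0138,0.0013],"spin":0.007},{"offset":[-0.0437,0.0141,0.0012],"spin":0.007},{"offset":[-0.0436,0.0143,0.0013],"spin":0.007},{"offset":[-0.0435,0.0147,0.0012],"spin":0.006}])

```text
time_s: 27.4
ee_pos: [595.9, 139.7, 127.0]
ee_rot: [-179.8, 0.1, 92.8]
force: [0.3, 0.7, -1.5]
gripper_width: 22.0
gripper_force: 25.0
```

Call:
arm_command(motion=[{"offset":[-0.0435,0.0149,0.0013],"spin":0.007},{"offset":[-0.0213,0.0085,0.0012],"spin":0.008},{"offset":[0,0,0],"spin":0},{"offset":[0,0,0],"spin":0}])

```text
time_s: 27.9
ee_pos: [622.4, 79.4, 126.0]
ee_rot: [-179.9, -0.0, 92.0]
force: [0.4, 0.8, -2.2]
gripper_width: 21.7
gripper_force: 25.0
```

```bash
python3 - <<'E'
from h import *
for i in range(2): s,p,d=shot()
print(s["ee_pos"],s["ee_rot"],s["gripper_width"],s["force"])
s2,p2,d2=shot("side"); C=cloud("side",d2); h=s["ee_pos"][2]-16.8+23
q=C[(C[...,2]>h-4)&(C[...,2]<h+5)&(C[...,0]>590)&(C[...,0]<655)&(C[...,1]>-60)&(C[...,1]<220)]
print(h,cv2.minAreaRect(q[:,:2].astype(np.float32)),len(q),np.median(q[:,2]))
C=cloud("wrist",d,s)
q=C[(C[...,2]>h-4)&(C[...,2]<h+5)&(C[...,0]>590)&(C[...,0]<655)&(C[...,1]>105)&(C[...,1]<220)]
print(cv2.minAreaRect(q[:,:2].astype(np.float32)),len(q))
cv2.imwrite("pics/w8.png",p)
plan([622.8,78.8,75],92.1,n=2)
E
```

```text
[622.44075317  79.77794627 126.21148899] [-1.79928958e+02 -2.50394420e-02  9.20146062e+01] 21.55008142494095 [ 0.09203069 -0.15153421 -1.67233903]
132.41148899168996 ((0.0, 0.0), (0.0, 0.0), 0.0) 0 nan
((619.85107421875, 147.61851501464844), (22.228742599487305, 85.88247680664062), 1.830089807510376) 8325
[{"offset":[-0.0005, 0.0, 0.0258],"spin":-0.0},{"offset":[-0.0006, 0.0001, 0.0258],"spin":-0.001}]
  return _methods._mean(a, axis=axis, dtype=dtype,
  ret = ret.dtype.type(ret / rcount)
```

View pics/w8.png

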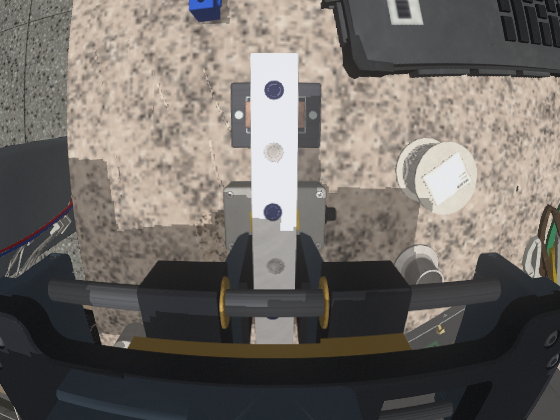

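The bar is held straight over both blocks. Its far end is at (275,53) in the image and the block at (275,115). I lower it.

```bash
python3 - <<'E'
from h import *
plan([623.0,78.6,65],92.1,n=3)
E
```

```text
[{"offset":[-0.0004, 0.0001, 0.0205],"spin":-0.0},{"offset":[-0.0005, 0.0001, 0.0206],"spin":-0.0},{"offset":[-0.0004, 0.0001, 0.0205],"spin":-0.001}]
```

Call:
arm_command(motion=[{"offset":[-0.0004,0.0001,0.0205],"spin":0},{"offset":[-0.0005,0.0001,0.0206],"spin":0},{"offset":[-0.0004,0.0001,0.0205],"spin":-0.001},{"offset":[0,0,0],"spin":0},{"offset":[0,0,0],"spin":0}])

```text
time_s: 28.68
ee_pos: [624.0, 77.9, 65.9]
ee_rot: [179.9, -0.0, 92.1]
force: [0.3, -0.6, -2.2]
gripper_width: 21.9
gripper_force: 25.0
```

Call:
arm_command(motion=[{"offset":[0,0,0],"spin":0},{"offset":[0,0,0],"spin":0},{"offset":[0,0,0],"spin":0}])

```text
time_s: 29.05
ee_pos: [623.7, 77.3, 65.4]
ee_rot: [180.0, 0.0, 92.0]
force: [-1.2, 0.5, -0.2]
gripper_width: 21.7
gripper_force: 25.0
```

Call:
arm_command(motion=[{"offset":[0.0006,-0.0003,0.003],"spin":0},{"offset":[0.0006,-0.0003,0.003],"spin":0},{"offset":[0,0,0],"spin":0},{"offset":[0,0,0],"spin":0},{"offset":[0,0,0.0004],"spin":0}])

```text
time_s: 29.68
ee_pos: [622.8, 78.5, 58.8]
ee_rot: [-180.0, 0.0, 92.0]
force: [-1.0, 0.1, 1.6]
gripper_width: 21.7
gripper_force: 25.0
```

Call:
arm_command(motion=[{"offset":[0,0,0],"spin":0},{"offset":[0,0,0],"spin":0}])

```text
time_s: 29.92
ee_pos: [622.8, 78.5, 58.8]
ee_rot: [-180.0, 0.0, 92.0]
force: [-0.4, 0.0, 0.3]
gripper_width: 21.8
gripper_force: 25.0
```

Call:
arm_command(motion=[{"offset":[0,0,0],"spin":0},{"offset":[0,0,0],"spin":0},{"offset":[0,0,0],"spin":0},{"offset":[0,0,-0.02],"spin":0},{"offset":[0,0,-0.05],"spin":0}], jaw=0.04)

```text
time_s: 30.55
ee_pos: [621.2, 78.3, 126.8]
ee_rot: [-179.6, 0.0, 92.0]
force: [0.7, -0.6, 0.4]
gripper_width: 40.0
gripper_force: 0.0
```

Call:
arm_command(motion=[{"offset":[0,0,-0.05],"spin":0},{"offset":[0,0,0],"spin":0},{"offset":[0,0,0],"spin":0},{"offset":[0,0,0],"spin":0}])

```text
time_s: 31.05
ee_pos: [621.9, 78.4, 176.7]
ee_rot: [-179.8, 0.0, 92.0]
force: [-0.7, 0.7, 0.1]
gripper_width: 40.0
gripper_force: 0.0
```

```bash
python3 - <<'E'
from h import *
for i in range(2): s,p,d=shot()
print(s["ee_pos"],s["ee_rot"],s["gripper_width"])
s2,p2,d2=shot("side"); C=cloud("side",d2); Cw=cloud("wrist",d,s)
for n,C in (("side",C),("wrist",Cw)):
    q=C[(C[...,2]>60)&(C[...,2]<71)&(C[...,0]>595)&(C[...,0]<655)&(C[...,1]>-60)&(C[...,1]<220)]
    print(n,cv2.minAreaRect(q[:,:2].astype(np.float32)),len(q),q[:,1].max(),np.median(q[:,2]))
    m=(np.hypot(C[...,0]-472,C[...,1]+79)<40)
    print("knob",top(C,472,-79,40,52,62),"body",top(C,472,-79,40,33,43))
plan([472.3,-78.8,150],182,n=9)
E
```

```text
[622.00004125  78.36597573 176.81864655] [-1.79804620e+02  2.19127525e-02  9.20065150e+01] 39.84189159303602Traceback (most recent call last):
  File "<stdin>", line 7, in <module>
    return umr_maximum(a, axis, None, out, keepdims, initial, where)
ValueError: zero-size array to reduction operation maximum which has no identity
```

```bash
python3 - <<'E'
from h import *
s,p,d=shot(); C=cloud("wrist",d,s)
q=C[(C[...,2]>60)&(C[...,2]<71)&(C[...,0]>595)&(C[...,0]<655)&(C[...,1]>100)&(C[...,1]<220)]
r=cv2.minAreaRect(q[:,:2].astype(np.float32)); print(r,len(q),np.median(q[:,2])); np.savez("wb.npz",C=C)
plan([472.3,-65,140],92,n=5)
E
```

```text
((620.5758056640625, 144.71121215820312), (21.521604537963867, 89.71415710449219), 1.686793565750122) 2820 65.06616715805845
[{"offset":[-0.0276, -0.031, 0.0075],"spin":0.0},{"offset":[-0.0276, -0.031, 0.0075],"spin":0.0},{"offset":[-0.0276, -0.0311, 0.0075],"spin":0.0},{"offset":[-0.0276, -0.031, 0.0075],"spin":0.0},{"offset":[-0.0277, -0.0311, 0.0076],"spin":0.0}]
```

The bar is well placed: centre about (622.7, 78.1), top at z = 65. Next is the weight.

Call:
arm_command(motion=[{"offset":[-0.0276,-0.031,0.0075],"spin":0},{"offset":[-0.0276,-0.031,0.0075],"spin":0},{"offset":[-0.0276,-0.0311,0.0075],"spin":0},{"offset":[-0.0276,-0.031,0.0075],"spin":0},{"offset":[-0.0277,-0.0311,0.0076],"spin":0}], jaw=0.058)

```text
time_s: 31.88
ee_pos: [471.5, -65.8, 140.6]
ee_rot: [-180.0, 0.0, 92.0]
force: [0.3, -0.4, 0.2]
gripper_width: 58.1
gripper_force: 0.0
```

Call:
arm_command(motion=[{"offset":[0,0,0],"spin":0},{"offset":[0,0,0],"spin":0},{"offset":[0,0,0],"spin":0},{"offset":[0,0,0],"spin":0}])

```text
time_s: 32.38
ee_pos: [473.4, -64.5, 141.1]
ee_rot: [180.0, 0.0, 92.1]
force: [0.4, 0.0, 0.3]
gripper_width: 57.9
gripper_force: 0.0
```

```bash
python3 - <<'E'
from h import *
s,p,d=shot(); print(s["ee_pos"],s["ee_rot"]); C=cloud("wrist",d,s)
print("knob",top(C,472,-79,40,52,62),"body",top(C,472,-79,40,34,42))
s2,p2,d2=shot("side"); S=cloud("side",d2); q=S[(S[...,2]>52)&(S[...,2]<62)&(np.hypot(S[...,0]-472,S[...,1]+79)<30)]
print("side",q.mean(0) if len(q) else None, top(S,472,-79,40,33,43))
for A in (C,S): 
    q=A[(A[...,2]>50)&(A[...,2]<110)&(A[...,0]>380)&(A[...,0]<565)&(A[...,1]>-150)&(A[...,1]<-105)]; print(len(q),np.round(q[q[:,1].argsort()][-3:]) if len(q) else "")
cv2.imwrite("pics/w9.png",p)
E
```

```text
[473.35822355 -64.4600534  141.08243538] [1.79973252e+02 5.57222724e-03 9.20676238e+01]
knob [472.  -79.1  19.8  19.7  47.5  55.3 446. ] body [ 472.1  -79.5   41.6   41.     2.4   36.4 1255. ]
side None None
26 [[ 386. -105.   51.]
 [ 385. -105.   51.]
 [ 387. -105.   51.]]
0
```

View pics/w9.png

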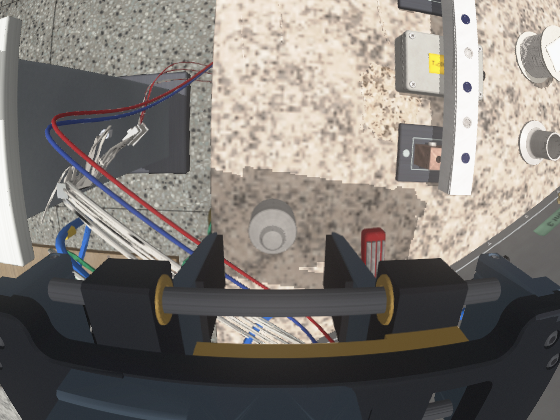

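The wrist view shows the weight at (272,228), the keys at (373,243), and cables running from (50,120) to (260,290). I check the cables against the finger and body volumes.

```bash
python3 - <<'E'
from h import *
s,p,d=shot(); C=cloud("wrist",d,s)
S=cloud("side",np.ones((420,560)))  # placeholder unused
w=np.load("w1.npz"); W=cloud("wrist",w["d"],{"ee_pos":w["pos"],"ee_rot":w["rot"]}); S0=np.load("s2.npz")["C"]
for n,A in (("now",C),("w1",W),("side",S0)):
    for nm,x0,x1,zlo in (("fingL",418,450,6),("fingR",494,526,6),("bodybox",375,565,60)):
        m=(A[...,0]>x0)&(A[...,0]<x1)&(A[...,1]>(-135 if zlo==6 else -125))&(A[...,1]<(-45 if zlo==6 else -35))&(A[...,2]>zlo)&(A[...,2]<120)
        q=A[m]
        if nm=="bodybox": q=q[np.hypot(q[:,0]-472,q[:,1]+79)>24]
        print(n,nm,len(q),np.round(q[q[:,1].argsort()][::-1][[0,len(q)//2]]).tolist() if len(q) else "", np.round(q[:,2].max()) if len(q) else "")
plan([472.2,-79.2,60],92,n=2); plan([472.2,-79.2,60],122,n=3)
E
```

```text
now fingL 165 [[430.0, -108.0, 34.0], [442.0, -123.0, 28.0]] 34.0
now fingR 0  
now bodybox 20 [[375.0, -54.0, 62.0], [377.0, -57.0, 61.0]] 63.0
w1 fingL 123 [[419.0, -97.0, 37.0], [439.0, -118.0, 29.0]] 39.0
w1 fingR 0  
w1 bodybox 5 [[376.0, -56.0, 62.0], [378.0, -58.0, 61.0]] 62.0
side fingL 59 [[419.0, -99.0, 40.0], [439.0, -121.0, 31.0]] 40.0
side fingR 0  
side bodybox 4 [[376.0, -56.0, 62.0], [377.0, -59.0, 63.0]] 63.0
[{"offset":[-0.0073, -0.0006, 0.0405],"spin":0.0},{"offset":[-0.0072, -0.0006, 0.0405],"spin":0.001}]
[{"offset":[-0.0048, -0.0004, 0.027],"spin":-0.174},{"offset":[-0.0047, -0.0013, 0.027],"spin":-0.174},{"offset":[-0.0044, -0.002, 0.027],"spin":-0.175}]
```

About 13 mm of finger-to-cable clearance and over 20 mm for the body, so I descend.

Call:
arm_command(motion=[{"offset":[-0.0073,-0.0006,0.0405],"spin":0},{"offset":[-0.0072,-0.0006,0.0405],"spin":0},{"offset":[0,0,0],"spin":0},{"offset":[0,0,0],"spin":0}], jaw=0.056)

```text
time_s: 33.02
ee_pos: [473.0, -79.5, 61.1]
ee_rot: [179.9, 0.0, 92.0]
force: [-0.2, -0.3, -1.2]
gripper_width: 56.2
gripper_force: 0.0
```

Call:
arm_command(motion=[{"offset":[0,0,0.019],"spin":0},{"offset":[0,0,0.019],"spin":0},{"offset":[0,0,0],"spin":0},{"offset":[0,0,0],"spin":0},{"offset":[0,0,0],"spin":0}])

```text
time_s: 33.65
ee_pos: [472.8, -79.6, 23.2]
ee_rot: [179.9, 0.0, 92.0]
force: [-0.1, -0.3, 0.5]
gripper_width: 56.2
gripper_force: 0.0
```

Call:
arm_command(motion=[{"offset":[0.0003,0,0.0015],"spin":0},{"offset":[0,0,0],"spin":0},{"offset":[0,0,0],"spin":0},{"offset":[0,0,0],"spin":0},{"offset":[0,0,0],"spin":0}], jaw=0.03, newtons=35)

```text
time_s: 34.28
ee_pos: [472.4, -79.2, 20.8]
ee_rot: [179.9, 0.0, 92.0]
force: [1.5, 0.9, 2.2]
gripper_width: 40.1
gripper_force: 35.0
```

```bash
python3 - <<'E'
from h import *
s=env.state();print(s["ee_pos"],s["ee_rot"],s["gripper_width"],s["gripper_force"],s["force"])
x,y,z=s["ee_pos"]; yw=s["ee_rot"][2]
a=plan([x,y,z+120],yw,n=3)
b=plan([622.6,77.8,z+110],yw,start=a,n=6)
E
```

```text
[472.4284165  -79.24914056  20.78091392] [1.79937850e+02 1.10461505e-02 9.19969349e+01] 40.12098255448965 34.966822306159884 [1.48780995 0.88996259 2.24346389]
[{"offset":[0.0, 0.0, -0.04],"spin":-0.0},{"offset":[0.0, 0.0, -0.04],"spin":-0.0},{"offset":[0.0, 0.0, -0.04],"spin":-0.0}]
[{"offset":[0.0253, 0.0259, 0.0017],"spin":-0.0},{"offset":[0.0253, 0.0259, 0.0017],"spin":-0.0},{"offset":[0.0253, 0.0259, 0.0017],"spin":-0.0},{"offset":[0.0253, 0.026, 0.0016],"spin":-0.0},{"offset":[0.0253, 0.0259, 0.0017],"spin":-0.0}]
[{"offset":[0.0252, 0.026, 0.0016],"spin":-0.0}]
```

Call:
arm_command(motion=[{"offset":[0,0,-0.02],"spin":0},{"offset":[0,0,-0.05],"spin":0},{"offset":[0,0,-0.05],"spin":0},{"offset":[0.0126,0.013,0],"spin":0},{"offset":[0.0253,0.0259,0.0017],"spin":0}])

```text
time_s: 34.9
ee_pos: [507.9, -39.6, 137.1]
ee_rot: [-179.8, -0.0, 91.9]
force: [0.6, 0.5, -5.6]
gripper_width: 40.2
gripper_force: 34.9
```

Call:
arm_command(motion=[{"offset":[0.0253,0.0259,0.0017],"spin":0},{"offset":[0.0253,0.0259,0.0017],"spin":0},{"offset":[0.0253,0.026,0.0017],"spin":0},{"offset":[0.0253,0.0259,0.0017],"spin":0},{"offset":[0.0126,0.013,0.0016],"spin":0}])

```text
time_s: 35.52
ee_pos: [621.5, 79.6, 126.7]
ee_rot: [-179.7, 0.0, 92.1]
force: [0.3, -0.1, -5.5]
gripper_width: 40.0
gripper_force: 34.9
```

Call:
arm_command(motion=[{"offset":[0,0,0.015],"spin":0},{"offset":[0,0,0.015],"spin":0},{"offset":[0,0,0],"spin":0},{"offset":[0,0,0],"spin":0},{"offset":[0,0,0],"spin":0}])

```text
time_s: 36.15
ee_pos: [622.4, 77.5, 101.3]
ee_rot: [179.9, 0.0, 92.0]
force: [0.8, -0.3, -5.6]
gripper_width: 40.0
gripper_force: 34.9
```

```bash
python3 - <<'E'
from h import *
for i in range(3): s,p,d=shot()
print(s["ee_pos"],s["ee_rot"],s["gripper_width"],s["force"]); C=cloud("wrist",d,s)
q=C[(C[...,2]>60)&(C[...,2]<71)&(C[...,0]>595)&(C[...,0]<655)&(C[...,1]>105)&(C[...,1]<220)]
print(cv2.minAreaRect(q[:,:2].astype(np.float32)),len(q))
h=s["ee_pos"][2]-20.8
print("knob",top(C,s["ee_pos"][0],s["ee_pos"][1],25,h+51,h+60))
cv2.imwrite("pics/w10.png",p)
plan([622.6,77.8,92],92,n=3)
E
```

```text
[622.39732038  77.65918606 101.16424575] [1.79924472e+02 1.30950073e-03 9.19901263e+01] 39.74607891849117 [-0.84652129 -1.11391755 -5.57226429]
((620.233154296875, 146.9640655517578), (22.172683715820312, 84.01288604736328), 1.6207313537597656) 5097
knob [622.   77.6  40.7  30.5   2.1 134.4 425. ]
[{"offset":[0.0, 0.0001, 0.003],"spin":-0.0},{"offset":[0.0, 0.0001, 0.003],"spin":-0.0},{"offset":[0.0, 0.0001, 0.003],"spin":-0.0}]
```

View pics/w10.png

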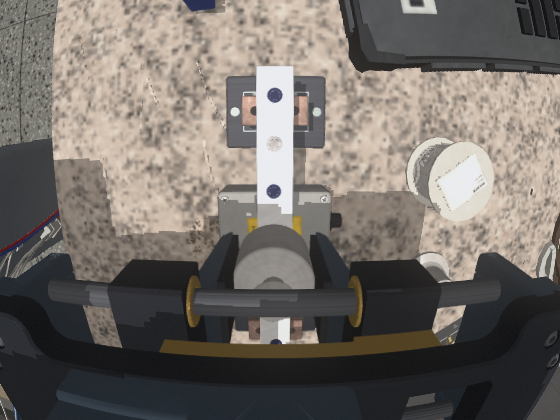

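The weight is held upright at (273,260), over the bar's axis and centred on the box. I lower it gently.

Call:
arm_command(motion=[{"offset":[0,0.0001,0.0065],"spin":0},{"offset":[0,0.0001,0.0065],"spin":0},{"offset":[0,0,0],"spin":0},{"offset":[0,0,0],"spin":0},{"offset":[0,0,0],"spin":0}])

```text
time_s: 36.92
ee_pos: [622.5, 77.9, 87.6]
ee_rot: [180.0, 0.0, 92.0]
force: [-0.5, -0.7, -5.2]
gripper_width: 40.2
gripper_force: 34.9
```

Call:
arm_command(motion=[{"offset":[0,0,0.001],"spin":0},{"offset":[0,0,0],"spin":0},{"offset":[0,0,0],"spin":0}])

```text
time_s: 37.3
ee_pos: [622.3, 77.9, 86.5]
ee_rot: [180.0, 0.0, 92.0]
force: [-0.4, -1.2, -5.4]
gripper_width: 40.2
gripper_force: 34.9
```

Call:
arm_command(motion=[{"offset":[0,0.0002,0.0005],"spin":0},{"offset":[0,0,0.0003],"spin":0},{"offset":[0,0,0],"spin":0}])

```text
time_s: 37.67
ee_pos: [622.5, 77.9, 85.6]
ee_rot: [-180.0, 0.0, 92.0]
force: [-0.9, 0.3, -5.1]
gripper_width: 40.3
gripper_force: 34.9
```

Call:
arm_command(motion=[{"offset":[0,0,0.0003],"spin":0},{"offset":[0,0,0],"spin":0},{"offset":[0,0,0],"spin":0}])

```text
time_s: 38.05
ee_pos: [622.5, 77.9, 85.4]
ee_rot: [180.0, 0.0, 92.0]
force: [0.2, -1.2, -4.2]
gripper_width: 39.8
gripper_force: 34.9
```

Contact is starting; I lower a touch more, then release.

Call:
arm_command(motion=[{"offset":[0,0,0.0006],"spin":0},{"offset":[0,0,0],"spin":0},{"offset":[0,0,0],"spin":0}])

```text
time_s: 38.42
ee_pos: [622.6, 77.9, 85.3]
ee_rot: [180.0, 0.0, 92.0]
force: [-2.1, -0.9, 1.0]
gripper_width: 39.8
gripper_force: 35.0
```

Call:
arm_command(motion=[{"offset":[0,0,0],"spin":0},{"offset":[0,0,0],"spin":0},{"offset":[0,0,0],"spin":0},{"offset":[0,0,0],"spin":0}], jaw=0.06)

```text
time_s: 38.92
ee_pos: [622.7, 77.9, 84.8]
ee_rot: [180.0, 0.0, 92.0]
force: [0.4, -0.4, -0.2]
gripper_width: 60.1
gripper_force: 0.0
```

Call:
arm_command(motion=[{"offset":[0,0,-0.02],"spin":0},{"offset":[0,0,-0.05],"spin":0},{"offset":[0,0,-0.055],"spin":0},{"offset":[0,0,-0.03],"spin":0},{"offset":[0,0,0],"spin":0}])

```text
time_s: 39.55
ee_pos: [623.9, 78.0, 242.7]
ee_rot: [179.6, -0.0, 92.0]
force: [-0.7, -0.3, -0.7]
gripper_width: 59.7
gripper_force: 0.0
```

Call:
arm_command(motion=[{"offset":[0,-0.055,0],"spin":0},{"offset":[0,-0.055,0],"spin":0},{"offset":[0,-0.055,0],"spin":0},{"offset":[0,-0.055,0],"spin":0},{"offset":[0,0,0],"spin":0}])

```text
time_s: 40.17
ee_pos: [398.1, 69.8, 238.1]
ee_rot: [-179.7, 0.0, 92.0]
force: [0.5, 0.9, 0.2]
gripper_width: 59.7
gripper_force: 0.0
```

Call:
arm_command(motion=[{"offset":[0,0,0],"spin":0},{"offset":[0,0,0],"spin":0}])

```text
time_s: 40.42
ee_pos: [403.8, 70.2, 239.3]
ee_rot: [-180.0, 0.0, 92.0]
force: [0.7, -0.3, 0.0]
gripper_width: 60.1
gripper_force: 0.0
```

```bash
python3 - <<'E'
from h import *
s2,p2,d2=shot("side"); S=cloud("side",d2)
print(env.state()["ee_pos"],env.state()["time_s"])
print("knob",top(S,622,78,35,115,126),"body",top(S,622,78,35,95,108),"bar",[top(S,622,78,125,60,70)])
cv2.imwrite("pics/f.png",cv2.resize(p2[130:330,180:480],None,fx=2.5,fy=2.5,interpolation=cv2.INTER_CUBIC))
E
```

```text
[403.74315486  70.21705558 239.29768559] 40.475
knob None body [615.   94.   25.4   4.3  21.8 100.8  12. ] bar [array([620.4, 135.3, 104.1,  29.6,  87.5,  65.8, 452. ])]
```

View pics/f.png

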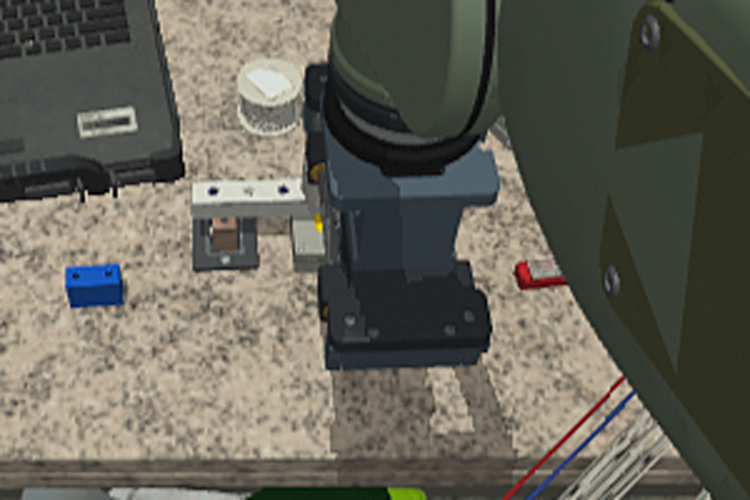

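The arm hides the weight in this view; only the left end of the bar at (250,195) shows. I've also viewed 15 pictures, one over the limit, so the last check uses numbers from the depth data only.

```bash
python3 - <<'E'
from h import *
for c in ("wrist","scene"):
    s,p,d=shot(c); S=cloud(c,d,s)
    print(c,"knob",top(S,622,78,35,112,127),"body",top(S,622,78,35,90,110),"bar",top(S,622,78,125,60,70),"blkL",top(S,620,163,32,20,40))
E
```

```text
wrist knob [620.1  78.   20.1  19.5  55.9 119.7 254. ] body [619.5  77.9  41.2  38.7  74.5 100.9 815. ] bar [ 617.2   87.6  203.3   34.1  -87.6   65.2 2200. ] blkL [603.9 164.   22.6  14.1 -86.9  30.7 142. ]
scene knob [618.2  79.2  17.4  16.4  22.5 117.7  30. ] body [618.9  79.   38.8  38.7 -28.6  99.  120. ] bar [617.7  78.9 221.1  35.6 -88.   63.3 307. ] blkL [611.5 171.2  41.9  18.6  33.   28.6  77. ]
```

```bash
python3 -c "
from workcell import env
print(env.job_done())"
```

```text
the job is handed in; nothing more can be done
None
```

The beam loading test is set up and handed in at about 40.6 s: depth readings show the weight upright on the bar over the middle of the box, to within about 2–4 mm, but the arm hid it in my last picture, and I viewed 15 pictures, one over the limit of 14.

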